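# Open the vacuum chamber: free its swing bolt and raise the lid

### The job

Open the small vacuum chamber on the optical table: unscrew the wing nut on its swing bolt until it comes clear of the lipped lug, swing the bolt outward out of its slot so that it lies down, then lift the lid by the lug to about 45 degrees or more and leave it standing open. Work by feel and centre your grip on the nut: the bolt and nut must never be pressed against the lug with more than 8 N. Leave the other things on the table where they are.

Things in the scene. Friction and masses are not known exactly. Their poses are not given: they have to be found in the camera images.
- chamber: Round aluminium vacuum vessel, 144 mm across, bolted to the table; its lid (170 mm across) has its top face 124 mm above the table. Origin: centre of the underside. -x points to the slotted lug and the swing bolt ('outward'), +x to the lid's hinge, z up. A port sticks out 130 mm from the origin along -y and a gauge 134 mm along +y, both under 95 mm high.
- nut_grip (a point): Point on the wing nut's axis, 22 mm above its foot; z is the axis, x runs along its two wings. Wings: 8 mm thick (along y), 52 mm tip to tip, from 10 to 34 mm above the foot, 6 mm gap between them. The hub (20 mm across) tops out 12 mm above the foot: fingers closing along y can take both wings, tips at least 13 mm above the foot.
- nut_foot (a point): Centre of the wing nut's underside, a round washer face 28 mm across and 4 mm thick, which bears on the lug; 62 mm from the bolt's pivot when tight. At the start the nut is tight or up to 0.6 rad slack. Right-hand thread, undone counter-clockwise seen from above, climbing 6 mm a turn; takes about 0.1 N m to turn and stays where it is left.
- lug_seat (a point): Point on the lug's upper face where the bolt's axis passes at the start, 124 mm above the table. Two lips 1.5 mm high along the lug's outer edge, beginning 13 mm outward of here, keep the nut in: its foot must be about 3.5 mm (0.6 turn) above this face before the bolt can swing out. The nut can climb 8.5 mm and cannot come off.
- bolt_pivot (a point): Axis on which the eyebolt swings, on the chamber's side, 62 mm above the table and 107 mm outward of the chamber's axis; it lies along the chamber's y. The bolt swings only outward, up to 1.75 rad from upright, where it lies on its stop just below level. It is easy to move (0.02 N m) and falls outward by itself once it leans about 0.4 rad.
- swing_bolt: The steel eyebolt, 12 mm thick, with its nut. Origin: on its pivot; z points along the bolt from the pivot to the nut, upright at the start. It fits its slot snugly: upright, the nut has only about 0.5 mm of play in any direction before bolt or foot bears on the lug, so a nut gripped or turned off its axis is pushed against the lug.
- lid: The lid. Origin: on its hinge axis (the chamber's y direction), 117 mm above the table and 97 mm from the chamber's axis on the side away from the bolt; z is upright when shut. The lug side rises, up to 1.4 rad. The hinge is stiff: the lid stays where it is left and takes 6 to 10 N at the lug to lift.
- lug_grip (a point): Centre of the lid's slotted lug, half-way up its 14 mm thickness, 202 mm from the hinge axis, 117 mm above the table when shut; axes as the lid's. The lug is 40 mm wide (along y), stands out 37 mm beyond the lid's rim, and has a slot 12.5 mm wide, open outward, in which the bolt stands. Its two side faces can be pinched from above along y.
- blank_flange: Bystander: round steel blank flange lying flat, 55 mm across, 11 mm high. Origin: centre of its underside.
- centring_ring: Bystander: aluminium ring lying flat, 52 mm across, 8 mm high. Origin: centre of its underside.
- fork_clamp: Bystander: black slotted table clamp, about 80 x 32 mm, 20 mm high. Origin: centre of its underside.
- mirror_mount: Bystander: black mirror mount on a short post and round foot, 94 mm high. Origin: centre of its underside.
- driver: Bystander: screwdriver, 170 mm long, lying.
- screw_tray: Bystander: grey divided tray of screws, 110 x 75 mm, 22 mm high. Origin: centre of its underside.
- solvent: Bystander: white bottle, 62 mm across, 150 mm high. Origin: centre of its underside.
- spacer_block: Bystander: aluminium block, 120 x 50 x 45 mm high. Origin: centre of its underside.

How it is judged:
On the way, in this order (a step that is already met when the one before it is completed fails the run):
1. the wing nut is backed off the lug by at least 2.5 mm, the bolt still standing in the slot and the lid still shut (z of nut_grip in the frame of swing_bolt above 0.0865 m and angle between swing_bolt's own z axis and vertical below 0.25 rad and angle between lid's own z axis and vertical below 0.05 rad), for 0.1 s.
2. the bolt is swung outward and lies down, more than 1.3 rad from upright, the lid still shut (angle between swing_bolt's own z axis and vertical above 1.3 rad and angle between lid's own z axis and vertical below 0.1 rad), for 0.2 s.
3. the lid is raised by more than 0.7 rad (angle between lid's own z axis and vertical above 0.7 rad), for 0.2 s.
At the end, for the whole second after the job is handed in: The swing bolt lies out of the lug, more than 1.3 rad (75 degrees) from upright, the lid stands open by more than 0.7 rad (40 degrees), and the lid is at rest (angle between swing_bolt's own z axis and vertical above 1.3 rad and angle between lid's own z axis and vertical above 0.7 rad and angular speed of lid below 0.05 rad/s); the robot touches nothing.
It fails at once if the bolt or its nut is forced against the lid's lug with more than 8 N (contact force between swing_bolt and lid above 8 N).
It fails at once if any bystander is moved by more than 30 mm (distance of any of blank_flange, centring_ring, fork_clamp, mirror_mount, driver, screw_tray, solvent, spacer_block from where it was at the start of the episode above 0.03 m).
It also fails if it takes over 72 s, if anything falls off the work surface, if the arm or the gripper's body presses on something with over 40 N, if the wrist force passes 120 N, or if a joint passes its speed limit or range.

### The arm

A 6-joint arm with a two-finger parallel gripper is mounted at the origin on the work surface. World frame = base frame: x ahead of the robot, y to its left, z up, the work surface at z = 0. Lengths are in m, angles in rad, forces in N, time in s.
With the tool pointing down it reaches from about 0.275 to 0.725 m from the base axis. Payload 15.9 kg.
Tool frame: the origin (TCP) lies midway between the tips of the shut fingers; the grasp point (between the pads) lies 19 mm behind it; z points along the fingers, x is the direction in which the jaws open and shut, and the axes are right-handed (so a half turn about z gives the same grasp; the last joint's range is limited). The gripper opens to 85 mm and grips with 20 to 120 N. Pads are 22 mm wide; open, the fingers measure 114 mm over their backs; the gripper's body (76 mm by 85 mm) begins 54 mm behind the grasp point. The pads swing forward as they close: fully open they stand 13 mm farther back than shut.
Start: joints at [1.202, 0.213, -0.034, 1.323, 0, 1.571], TCP at [0.18, 0.466, 0.231] pointing down, gripper open.
Joint ranges: [-2.98, 2.98], [-0.74, 1.72], [-1.14, 1.35], [-2.1, 2.04], [-1.57, 1.44], [-3.14, 3.14]. Speed limits (rad/s): [1.89, 1.89, 2.39, 2.57, 3.14, 3.14].

### API

Orientations are given as a unit quaternion [x, y, z, w].
In Python, from station import r gives the robot as it stands.
- The arm moves only by the tool send_rows, never from a script. Its argument "targets" is a list of rows, each an object of numbers: "dx", "dy", "dz": the shift along the tool's x, y, z in mm; "rx", "ry", "rz": the turn, a rotation vector about the tool's x, y, z in rad; "jaw": the finger opening in mm, from 0 to 85.4. In form: [{"dx": .., "dy": .., "dz": .., "rx": .., "ry": .., "rz": .., "jaw": ..}, ...]. A call has exactly 10 rows; each row is the pose to reach, as a shift and turn from the pose commanded when the call began, along the tool's axes at that moment; what a row does not reach only later rows make up. A row lasts 1/12 s, in which the tool goes at most 41.7 mm and 7.16 degrees, less where a joint would pass 70% of its speed; a pose out of reach is approached as far as the arm can. A call with a gripper value outside its range is refused whole. The fingers move at their own pace and stop on an object; the grip force is fixed at half the most. Time passes only in rows, so rows that repeat a pose let the fingers close, or fill a call up. It gives the time, the measured TCP pose, the force and the opening at its end, in the units of the state.
- r.state(): the state, without advancing time (a new reading comes with each control period).
- r.grab_frame(name): name is "scene" or "top" or "wrist"; returns the picture (480x640x3 uint8, red, green, blue); there is no depth.
- r.camera_info(name): a dict with "intrinsics" (3x3 intrinsics, pixels), "T" (4x4, takes a point from camera to world coordinates). Camera axes: x right, y up, looking along -z (the intrinsics and any distortion apply to the point x, -y, -z); pixel columns grow to the right and rows downward; lengths in m; the calibration is good to about 2 mm. The wrist camera is an equidistant fisheye: a pixel r from the principal point sees the ray r / f radians off the axis. A picture is of the moment at which its call begins: read the wrist's pose just before it. camera_info takes no time and is no camera call; for the wrist camera it gives the pose at the moment of the call.
- r.close_job(): hands the job in, once; it reports no verdict.
The state is a dict: "time": time; "q": joint angles; "dq": joint speeds; "joint_efforts": joint torques, N m; "tool_pos": TCP position; "orientation": TCP orientation; "contact_force": force on the tool from outside, world axes, zero at the start; "wrist_torque": the same for the moment, N m; "opening": finger opening in m.
Only numpy, scipy, OpenCV 4.12 (cv2) and the standard library are available. Lean on these libraries where they do the work, as an engineer would, in place of code of your own. Each camera call takes 0.05 s, during which the arm holds its last target.

## Working session

There is one attempt and no reset: what is moved stays moved. The work goes in short steps, Python scripts to look and compute and a tool call to move; the robot and the scene stay as the last step left them, time stands still between calls to the robot, and variables do not carry over. Pictures are saved under pics/ and viewed, and the job is handed in when it is done.

Besides the shell and the picture viewer there is one more tool, called after "Emit:" as name(argument=value, ...) on one line, values as JSON. send_rows: Moves the arm, as the interface text tells. Its arguments: {"type":"object","properties":{"targets":{"type":"array"}},"required":["targets"]}

```bash
ls; mkdir -p pics
python3 - <<'E'
from station import r
import cv2
print(r.state())
for n in ["scene","top","wrist"]:
    i=r.camera_info(n); print(n,i)
    f=r.grab_frame(n); cv2.imwrite(f"pics/{n}0.png",f[:,:,::-1])
E
```

```text
pics
{'time': 0.0, 'q': array([ 1.20197843e+00,  2.13395394e-01, -3.50312462e-02,  1.32347775e+00,
        5.25798127e-05,  1.57081541e+00]), 'dq': array([ 0.00038687,  0.00031404,  0.00011087, -0.0011778 , -0.00172033,
        0.00017543]), 'joint_efforts': array([ 3.35890341e-03, -6.86185169e+01,  4.87099850e+01,  1.81023090e-02,
        1.75707432e-04, -6.88002359e-06]), 'tool_pos': array([0.1801263 , 0.46608615, 0.2308076 ]), 'orientation': array([ 8.24781934e-01,  5.65450664e-01, -4.71816932e-04,  2.91604202e-04]), 'contact_force': array([-0.26242559, -0.3627415 , -0.10366601]), 'wrist_torque': array([ 0.00301513, -0.01418798,  0.02039342]), 'opening': 0.08534105020744763}
scene {'intrinsics': array([[502.65213847,   0.        , 315.38159737],
       [  0.        , 502.65213847, 244.3599943 ],
       [  0.        ,   0.        ,   1.        ]]), 'T': array([[ 0.29765929, -0.7057747 ,  0.64286937,  1.25003835],
       [ 0.95465963,  0.22350378, -0.19664958, -0.23490205],
       [-0.00489343,  0.67225601,  0.74030258,  0.90493981],
       [ 0.        ,  0.        ,  0.        ,  1
[... 165 characters left out ...]
    ,   1.        ]]), 'T': array([[-0.01148557,  0.99088608, -0.13421201,  0.46564271],
       [-0.99972503, -0.01412345, -0.01871904, -0.03340845],
       [-0.02044397,  0.13396011,  0.99077582,  1.08956678],
       [ 0.        ,  0.        ,  0.        ,  1.        ]])}
wrist {'intrinsics': array([[371.64829954,   0.        , 317.59466518],
       [  0.        , 371.64829954, 243.81390524],
       [  0.        ,   0.        ,   1.        ]]), 'T': array([[ 0.36004383, -0.8953729 , -0.2620607 ,  0.11212324],
       [ 0.9329348 ,  0.34523218,  0.10221248,  0.49266386],
       [-0.0010465 , -0.28128652,  0.95962326,  0.37371227],
       [ 0.        ,  0.        ,  0.        ,  1.        ]])}
```

View pics/scene0.png

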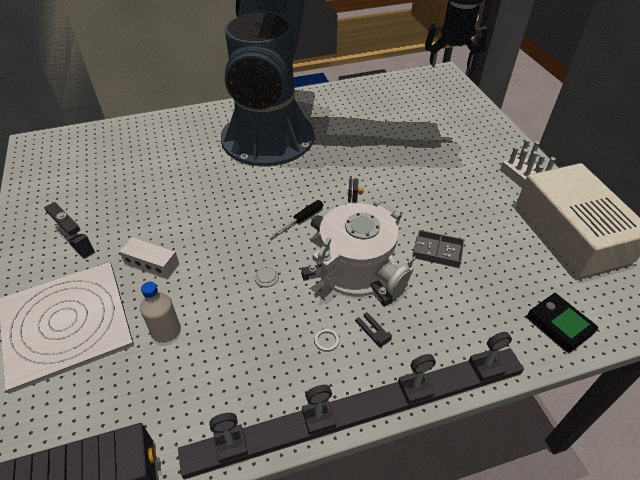

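View pics/top0.png

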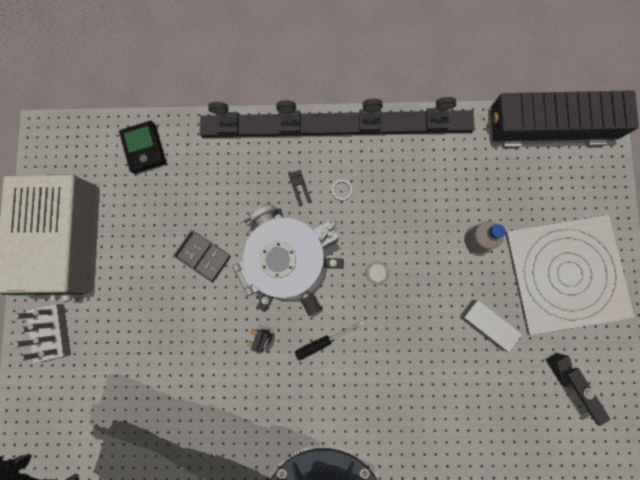

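View pics/wrist0.png

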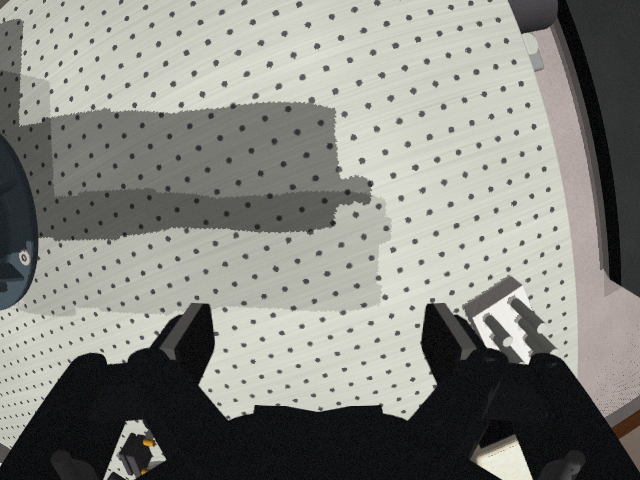

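```bash
cat > h.py <<'E'
import numpy as np, cv2
from station import r
from scipy.spatial.transform import Rotation as R
def ray(name,u,v,info=None):
    i=info or r.camera_info(name); K=i["intrinsics"];T=i["T"]
    a=(u-K[0,2])/K[0,0]; b=(v-K[1,2])/K[1,1]
    if name=="wrist":
        rr=np.hypot(a,b); s=np.sin(rr)/rr if rr>1e-9 else 1
        d=np.array([a*s,-b*s,-np.cos(rr)])
    else: d=np.array([a,-b,-1.])
    d=T[:3,:3]@d
    return T[:3,3],d/np.linalg.norm(d)
def atz(name,u,v,z,info=None):
    o,d=ray(name,u,v,info); return o+d*(z-o[2])/d[2]
def proj(name,P,info=None):
    i=info or r.camera_info(name); K=i["intrinsics"];T=i["T"]
    p=T[:3,:3].T@(np.asarray(P)-T[:3,3]); x,y,z=p[0],-p[1],-p[2]
    if name=="wrist":
        rh=np.hypot(x,y); th=np.arctan2(rh,z); x,y=x/rh*th,y/rh*th
    else: x,y=x/z,y/z
    return np.array([K[0,0]*x+K[0,2],K[1,1]*y+K[1,2]])
E
python3 - <<'E'
import cv2
a=cv2.imread('pics/top0.png')[200:330,220:400]; cv2.imwrite('pics/topz.png',cv2.resize(a,None,fx=4.4,fy=4.4,interpolation=cv2.INTER_CUBIC))
a=cv2.imread('pics/scene0.png')[170:320,250:430]; cv2.imwrite('pics/scenez.png',cv2.resize(a,None,fx=4,fy=4,interpolation=cv2.INTER_CUBIC))
E
```

```text
(no output)
```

View pics/topz.png

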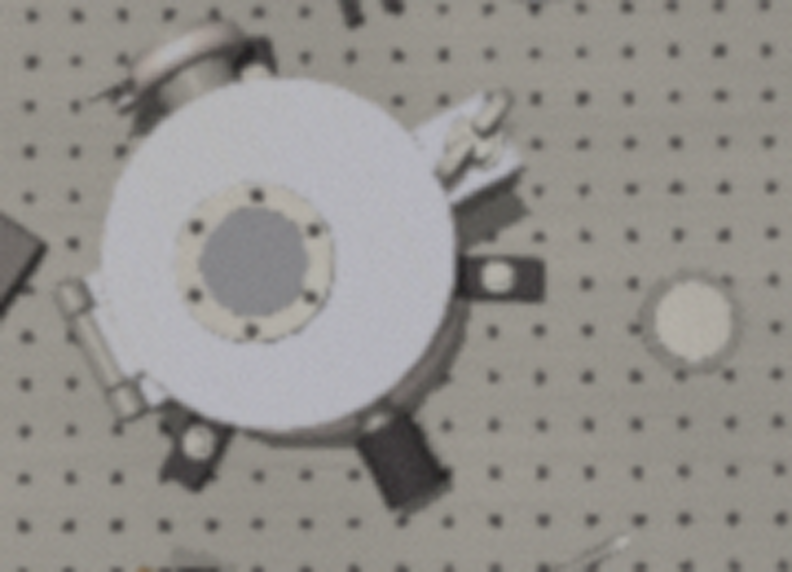

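View pics/scenez.png

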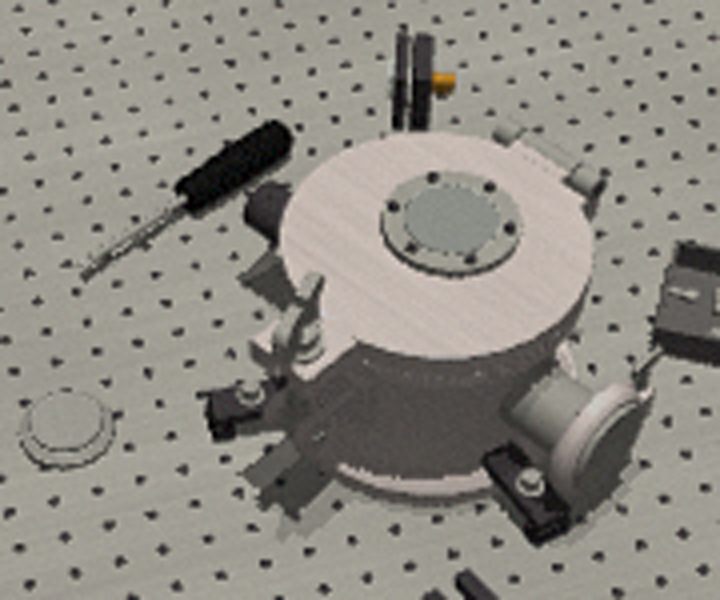

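Run:
```python
from h import *
def z(u,v): return 220+u/4.4,200+v/4.4
C=atz("top",*z(279.5,254),.124)
L=atz("top",*z(478,135),.14); H=atz("top",*z(100,350),.124)
w1=atz("top",*z(450,170),.15);w2=atz("top",*z(502,100),.15)
print("C",C,"nut",L,"H",H,np.hypot(*(L-C)[:2]),np.hypot(*(H-C)[:2]))
d=(L-H);print("out ang",np.degrees(np.arctan2(d[1],d[0])),"wing",w1,w2,np.degrees(np.arctan2(*(w2-w1)[1::-1])))
s=r.state();print(s['time'])
i=r.camera_info("wrist");Rt=R.from_quat(s['orientation']).as_matrix()
print("Rtool",Rt.round(3)); print("cam in tool",(Rt.T@(i['T'][:3,3]-s['tool_pos'])).round(4)); print((Rt.T@i['T'][:3,:3]).round(3))
print(proj("wrist",s['tool_pos']))
for n,u,v in [("top",292,182),("top",343,190)]: print(atz(n,u,v,.01))
```

```text
C [0.5549097  0.07336198 0.124     ] nut [ 0.60837162 -0.02197851  0.14      ] H [0.51042919 0.15851691 0.124     ] 0.10930684205391795 0.09607224259912651
out ang -61.51436599289514 wing [ 0.59061255 -0.00888283  0.15      ] [ 0.6232188  -0.03350289  0.15      ] -37.05541597480189
0.15
Rtool [[ 0.361  0.933 -0.   ]
 [ 0.933 -0.361 -0.001]
 [-0.001  0.    -1.   ]]
cam in tool [ 1.000e-04 -7.300e-02 -1.428e-01]
[[ 1.    -0.    -0.   ]
 [-0.    -0.96  -0.281]
 [ 0.     0.281 -0.96 ]]
[317.29615252 313.48918393]
[0.74693344 0.06577227 0.01      ]
[ 0.72535124 -0.05582667  0.01      ]
```

Emit:
send_rows(targets=[{"dx": -19, "dy": 36, "dz": -15, "rx": 0, "ry": 0, "rz": 0.02, "jaw": 85}, {"dx": -38, "dy": 72, "dz": -19, "rx": 0, "ry": 0, "rz": 0.04, "jaw": 85}, {"dx": -57, "dy": 108, "dz": -19, "rx": 0, "ry": 0, "rz": 0.06, "jaw": 85}, {"dx": -76, "dy": 144, "dz": -19, "rx": 0, "ry": 0, "rz": 0.08, "jaw": 85}, {"dx": -95, "dy": 180, "dz": -19, "rx": 0, "ry": 0, "rz": 0.1, "jaw": 85}, {"dx": -114, "dy": 216, "dz": -19, "rx": 0, "ry": 0, "rz": 0.12, "jaw": 85}, {"dx": -133, "dy": 252, "dz": -19, "rx": 0, "ry": 0, "rz": 0.14, "jaw": 85}, {"dx": -152, "dy": 288, "dz": -19, "rx": 0, "ry": 0, "rz": 0.16, "jaw": 85}, {"dx": -171, "dy": 324, "dz": -19, "rx": 0, "ry": 0, "rz": 0.18, "jaw": 85}, {"dx": -190, "dy": 360, "dz": -19, "rx": 0, "ry": 0, "rz": 0.2, "jaw": 85}])

```text
time: 0.98
tool_pos: [0.4484, 0.1574, 0.2503]
orientation: [0.877, 0.48, 0.0, -0.0]
contact_force: [1.0, 0.8, 0.1]
opening: 0.0852
```

```bash
cat >> h.py <<'E'
def ori(s): 
    Rt=R.from_quat(s['orientation']).as_matrix(); return Rt,np.degrees(np.arctan2(Rt[1,0],Rt[0,0]))
def goto(P,a,s=None):
    "delta in tool axes (mm), rz, to TCP P, tool down with x at angle a deg"
    s=s or r.state(); Rt,a0=ori(s); d=Rt.T@(np.array(P)-s['tool_pos'])*1000
    a=np.radians(a); Rd=np.array([[np.cos(a),np.sin(a),0],[np.sin(a),-np.cos(a),0],[0,0,-1]])
    print("delta",d.round(2),"rot",R.from_matrix(Rt.T@Rd).as_rotvec().round(4))
def st():
    s=r.state(); Rt,a=ori(s)
    print("t %.2f"%s['time'],"tcp",(s['tool_pos']*1000).round(2),"a %.2f"%a,"q",s['q'].round(3),"F",s['contact_force'].round(2),"T",s['wrist_torque'].round(3),"op %.2f"%(s['opening']*1000)); return s
E
python3 - <<'E'
from h import *
s=st(); goto([.606,-.021,.25],53,s)
E
```

```text
t 0.98 tcp [448.41 157.41 250.31] a 57.34 q [ 0.338  0.159 -0.053  1.359  0.     0.908] F [1.   0.79 0.08] T [ 0.137 -0.028  0.   ] op 85.19
delta [-65.17 228.95   0.3 ] rot [-0.     -0.0001  0.0758]
```

Emit:
send_rows(targets=[{"dx": -10, "dy": 36, "dz": 0, "rx": 0, "ry": 0, "rz": 0.012, "jaw": 85}, {"dx": -20, "dy": 72, "dz": 0, "rx": 0, "ry": 0, "rz": 0.024, "jaw": 85}, {"dx": -30, "dy": 108, "dz": 5, "rx": 0, "ry": 0, "rz": 0.036, "jaw": 85}, {"dx": -40, "dy": 144, "dz": 15, "rx": 0, "ry": 0, "rz": 0.048, "jaw": 85}, {"dx": -50, "dy": 180, "dz": 25, "rx": 0, "ry": 0, "rz": 0.06, "jaw": 85}, {"dx": -60, "dy": 211, "dz": 35, "rx": 0, "ry": 0, "rz": 0.07, "jaw": 85}, {"dx": -65, "dy": 225, "dz": 45, "rx": 0, "ry": 0, "rz": 0.076, "jaw": 85}, {"dx": -65, "dy": 229, "dz": 50, "rx": 0, "ry": 0, "rz": 0.076, "jaw": 85}, {"dx": -65, "dy": 229, "dz": 50, "rx": 0, "ry": 0, "rz": 0.076, "jaw": 85}, {"dx": -65, "dy": 229, "dz": 50, "rx": 0, "ry": 0, "rz": 0.076, "jaw": 85}])

```text
time: 1.82
tool_pos: [0.6049, -0.0179, 0.2003]
orientation: [0.895, 0.447, -0.0, -0.0]
contact_force: [-0.3, -0.7, 0.0]
opening: 0.085
```

Run:
```python
from h import *
s=st(); i=r.camera_info("wrist"); np.save('i1.npy',i['T'])
f=r.grab_frame("wrist"); cv2.imwrite("pics/w1.png",f[:,:,::-1]); cv2.imwrite("pics/w1z.png",cv2.resize(f[200:440,170:470,::-1],None,fx=2.6,fy=2.4,interpolation=cv2.INTER_CUBIC))
```

```text
t 1.82 tcp [604.88 -17.91 200.31] a 53.09 q [-0.03   0.442  0.206  1.336  0.     0.614] F [-0.3  -0.67  0.03] T [-0.024 -0.005  0.032] op 85.02
```

View pics/w1.png

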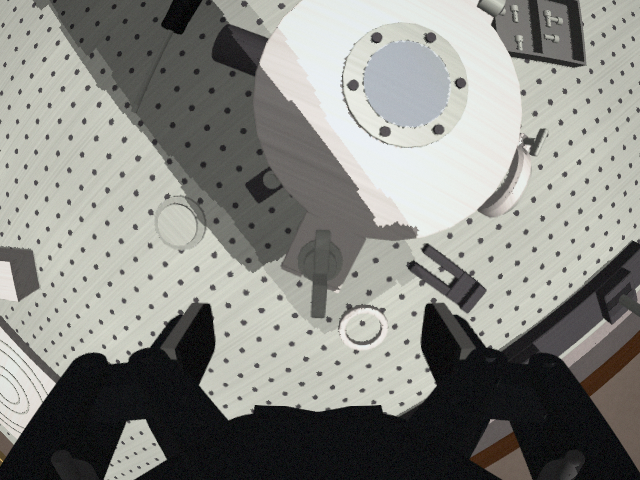

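Run:
```python
import cv2,numpy as np
f=cv2.imread("pics/w1.png")[205:330,250:390]
f=np.clip((f.astype(float)/130)**0.6*255,0,255).astype(np.uint8)
cv2.imwrite("pics/w1z2.png",cv2.resize(f,None,fx=4.8,fy=4.8,interpolation=cv2.INTER_CUBIC))
```

```text
(no output)
```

View pics/w1z2.png

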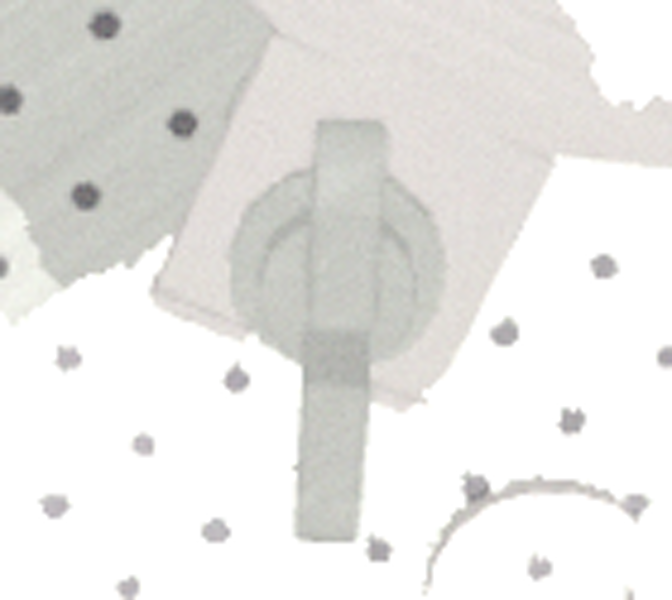

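```bash
cat > ov.py <<'E'
from h import *
def model(x,y,z0,wa):
    c,s=np.cos(np.radians(wa)),np.sin(np.radians(wa))
    W=lambda p:[x+c*p[0]-s*p[1],y+s*p[0]+c*p[1],z0+p[2]]
    segs=[]
    for sg in (1,-1):
        for h in (.010,.034):
            q=[(sg*.003,-.004,h),(sg*.026,-.004,h),(sg*.026,.004,h),(sg*.003,.004,h)]
            segs.append([W(p) for p in q+q[:1]])
    t=np.linspace(0,2*np.pi,49)
    for rr,h in ((.014,0),(.014,.004),(.010,.012)):
        segs.append([W((rr*np.cos(a),rr*np.sin(a),h)) for a in t])
    return segs
def overlay(img,T,x,y,z0,wa,out,crop,sc=4.8,name="wrist"):
    info=dict(r.camera_info(name)); info["T"]=T
    u0,u1,v0,v1=crop
    f=cv2.imread(img)[v0:v1,u0:u1]; f=np.clip((f.astype(float)/130)**0.6*255,0,255).astype(np.uint8)
    f=cv2.resize(f,None,fx=sc,fy=sc,interpolation=cv2.INTER_CUBIC)
    for k,sg in enumerate(model(x,y,z0,wa)):
        P=np.array([(proj(name,p,info)+.5-[u0,v0])*sc-.5 for p in sg])
        cv2.polylines(f,[P.round().astype(int).reshape(-1,1,2)],False,[(0,0,255),(255,0,0)][k%2] if k<4 else (0,160,0),1,cv2.LINE_AA)
    cv2.imwrite(out,f)
E
python3 - <<'E'
from ov import *
overlay("pics/w1.png",np.load('i1.npy'),.606,-.021,.124,-37,"pics/o1.png",(250,390,205,330))
E
```

```text
(no output)
```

View pics/o1.png

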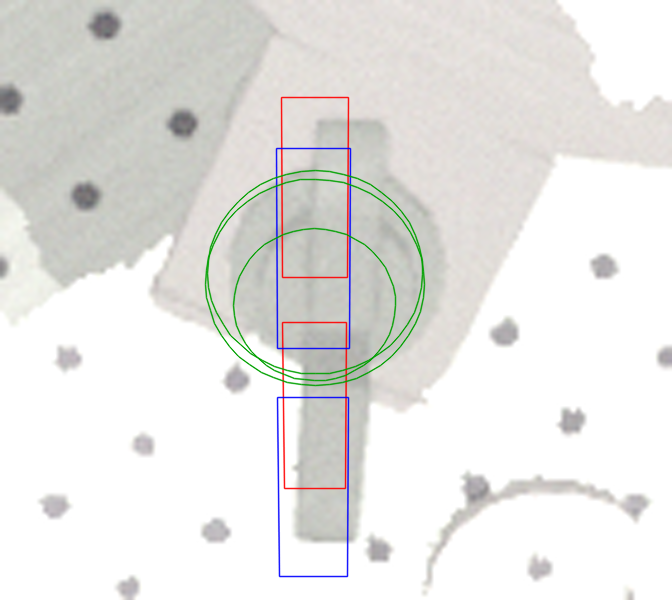

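Run:
```python
from ov import *
overlay("pics/w1.png",np.load('i1.npy'),.6063,-.0182,.124,-40,"pics/o2.png",(250,390,205,330))
```

```text
(no output)
```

View pics/o2.png

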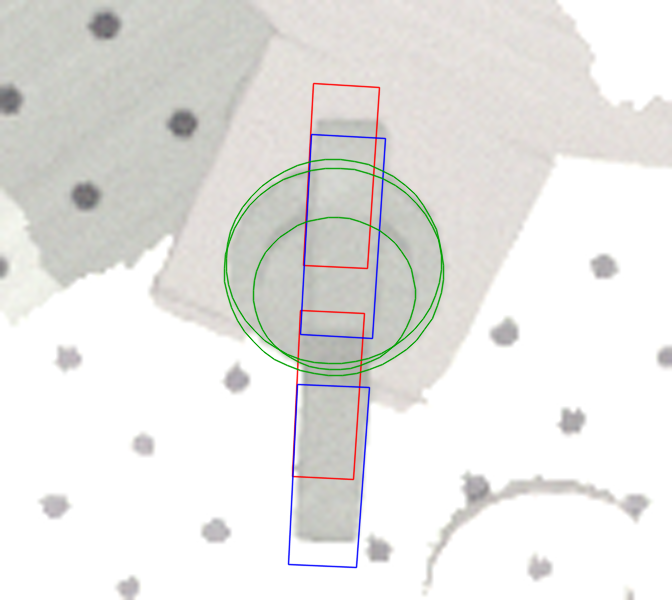

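Run:
```python
from h import *
s=st(); goto([.6064,-.0181,.170],49.8,s)
```

```text
t 1.87 tcp [604.98 -17.64 200.93] a 53.12 q [-0.029  0.441  0.207  1.336  0.     0.614] F [ 0.1  -0.35  0.69] T [0.009 0.071 0.005] op 84.81
delta [ 0.47  1.41 30.93] rot [ 0.0001 -0.0003  0.058 ]
```

Emit:
send_rows(targets=[{"dx": 0.5, "dy": 1.4, "dz": 4, "rx": 0, "ry": 0, "rz": 0.03, "jaw": 60}, {"dx": 0.5, "dy": 1.4, "dz": 8, "rx": 0, "ry": 0, "rz": 0.058, "jaw": 40}, {"dx": 0.5, "dy": 1.4, "dz": 12, "rx": 0, "ry": 0, "rz": 0.058, "jaw": 24}, {"dx": 0.5, "dy": 1.4, "dz": 16, "rx": 0, "ry": 0, "rz": 0.058, "jaw": 24}, {"dx": 0.5, "dy": 1.4, "dz": 20, "rx": 0, "ry": 0, "rz": 0.058, "jaw": 24}, {"dx": 0.5, "dy": 1.4, "dz": 24, "rx": 0, "ry": 0, "rz": 0.058, "jaw": 24}, {"dx": 0.5, "dy": 1.4, "dz": 28, "rx": 0, "ry": 0, "rz": 0.058, "jaw": 24}, {"dx": 0.5, "dy": 1.4, "dz": 30, "rx": 0, "ry": 0, "rz": 0.058, "jaw": 24}, {"dx": 0.5, "dy": 1.4, "dz": 31, "rx": 0, "ry": 0, "rz": 0.058, "jaw": 24}, {"dx": 0.5, "dy": 1.4, "dz": 31, "rx": 0, "ry": 0, "rz": 0.058, "jaw": 24}])

```text
time: 2.7
tool_pos: [0.6068, -0.0192, 0.1691]
orientation: [0.907, 0.421, -0.0, -0.0]
contact_force: [-1.0, -0.3, 0.1]
opening: 0.0241
```

Run:
```python
from ov import *
s=st(); i=r.camera_info("wrist"); np.save('i2.npy',i['T'])
f=r.grab_frame("wrist"); cv2.imwrite("pics/w2.png",f[:,:,::-1])
st()
overlay("pics/w2.png",np.load('i2.npy'),.6064,-.0181,.124,-40.2,"pics/o3.png",(250,390,230,355))
```

```text
t 2.70 tcp [606.79 -19.21 169.08] a 49.73 q [-0.032  0.453  0.144  1.263  0.     0.671] F [-0.99 -0.25  0.08] T [0.041 0.046 0.015] op 24.09
t 2.75 tcp [606.89 -19.21 169.3 ] a 49.73 q [-0.032  0.453  0.145  1.263 -0.     0.671] F [1.35 0.13 0.05] T [ 0.018 -0.001 -0.008] op 23.42
```

View pics/o3.png

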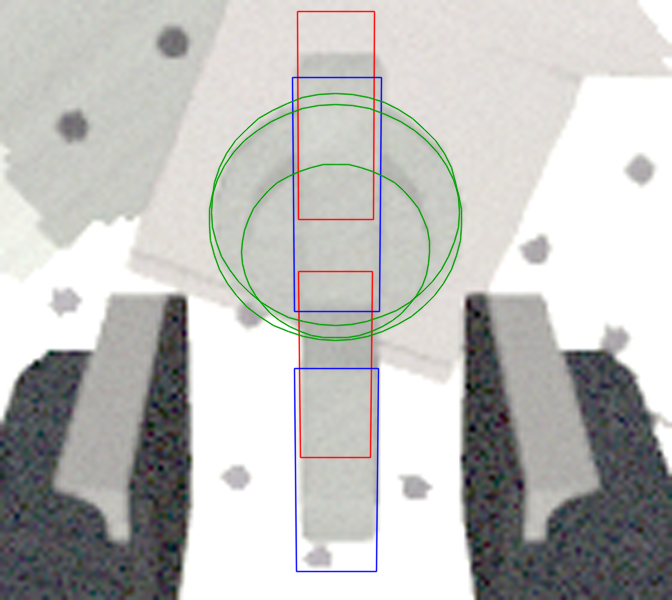

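Run:
```python
from ov import *
T=np.load('i2.npy'); info=dict(r.camera_info("wrist")); info["T"]=T
s=r.state(); Rt,_=ori(s)
for y in (-11,-10):
  for d in (0,2,4):
    print(y,d,[((proj("wrist",s['tool_pos']+Rt@(np.array([x,y,-d])/1000),info)+.5-[250,230])*4.8-.5).round(1) for x in (-11.75,11.75)])
```

```text
-11 0 [array([196.3, 291.1]), array([466.1, 291.2])]
-11 2 [array([194.7, 300.3]), array([467.7, 300.4])]
-11 4 [array([193.1, 309.8]), array([469.5, 309.9])]
-10 0 [array([196.6, 301.6]), array([465.7, 301.7])]
-10 2 [array([195.1, 310.9]), array([467.4, 311. ])]
-10 4 [array([193.4, 320.5]), array([469.1, 320.6])]
```

View pics/w2.png

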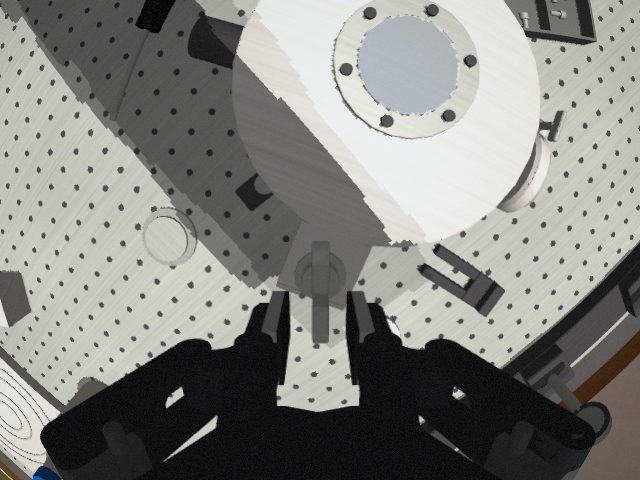

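Run:
```python
from ov import *
f=cv2.imread("pics/w2.png")[235:350,280:365]
f=np.clip((f.astype(float)-50)/90*255,0,255).astype(np.uint8)
cv2.imwrite("pics/w2z.png",cv2.resize(f,None,fx=5.2,fy=5.2,interpolation=cv2.INTER_LANCZOS4))
T=np.load('i2.npy'); 
info=dict(r.camera_info("wrist")); info["T"]=T
for sg in model(.6064,-.0181,.124,-40.2)[:4]:
    print([((proj("wrist",p,info)+.5-[280,235])*5.2-.5).round(0).tolist() for p in sg[:4]])
```

```text
[[167.0, 268.0], [169.0, 470.0], [245.0, 470.0], [247.0, 267.0]]
[[163.0, 373.0], [165.0, 592.0], [251.0, 592.0], [254.0, 373.0]]
[[167.0, 212.0], [165.0, -15.0], [250.0, -15.0], [248.0, 211.0]]
[[163.0, 311.0], [161.0, 58.0], [257.0, 58.0], [254.0, 311.0]]
```

View pics/w2z.png

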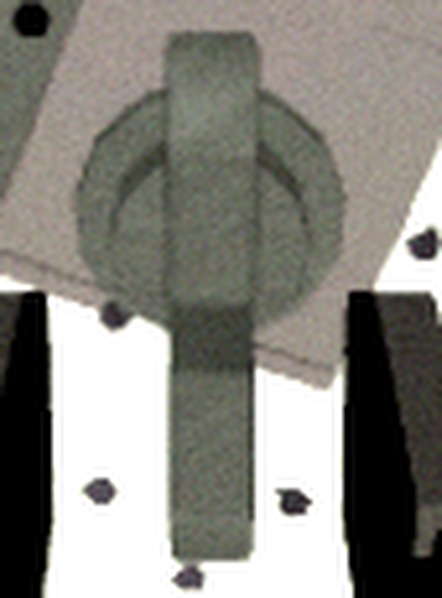

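Emit:
send_rows(targets=[{"dx": 1.5, "dy": -1.7, "dz": 0, "rx": 0, "ry": 0, "rz": 0, "jaw": 24}, {"dx": 1.5, "dy": -1.7, "dz": 0, "rx": 0, "ry": 0, "rz": 0, "jaw": 24}, {"dx": 1.5, "dy": -1.7, "dz": 5, "rx": 0, "ry": 0, "rz": 0, "jaw": 24}, {"dx": 1.5, "dy": -1.7, "dz": 10, "rx": 0, "ry": 0, "rz": 0, "jaw": 24}, {"dx": 1.5, "dy": -1.7, "dz": 15, "rx": 0, "ry": 0, "rz": 0, "jaw": 22}, {"dx": 1.5, "dy": -1.7, "dz": 20, "rx": 0, "ry": 0, "rz": 0, "jaw": 20}, {"dx": 1.5, "dy": -1.7, "dz": 24, "rx": 0, "ry": 0, "rz": 0, "jaw": 18}, {"dx": 1.5, "dy": -1.7, "dz": 27, "rx": 0, "ry": 0, "rz": 0, "jaw": 16}, {"dx": 1.5, "dy": -1.7, "dz": 29, "rx": 0, "ry": 0, "rz": 0, "jaw": 16}, {"dx": 1.5, "dy": -1.7, "dz": 29.5, "rx": 0, "ry": 0, "rz": 0, "jaw": 16}])

```text
time: 3.58
tool_pos: [0.6064, -0.0169, 0.1394]
orientation: [0.907, 0.42, -0.0, -0.0]
contact_force: [-0.4, -0.3, -0.7]
opening: 0.0159
```

Run:
```python
from ov import *
s=st(); i=r.camera_info("wrist"); np.save('i3.npy',i['T'])
f=r.grab_frame("wrist"); cv2.imwrite("pics/w3.png",f[:,:,::-1])
st()
f=cv2.imread("pics/w3.png")[240:360,270:370]
f=np.clip((f.astype(float)-10)/110*255,0,255).astype(np.uint8)
cv2.imwrite("pics/w3z.png",cv2.resize(f,None,fx=5,fy=5,interpolation=cv2.INTER_LANCZOS4))
```

```text
t 3.58 tcp [606.42 -16.95 139.37] a 49.73 q [-0.028  0.463  0.085  1.193  0.     0.675] F [-0.37 -0.33 -0.7 ] T [-0.029 -0.004  0.021] op 15.86
t 3.63 tcp [606.47 -16.93 139.57] a 49.73 q [-0.028  0.463  0.085  1.193  0.     0.675] F [-0.3  -0.76 -0.45] T [-0.011  0.03  -0.07 ] op 15.80
```

View pics/w3z.png

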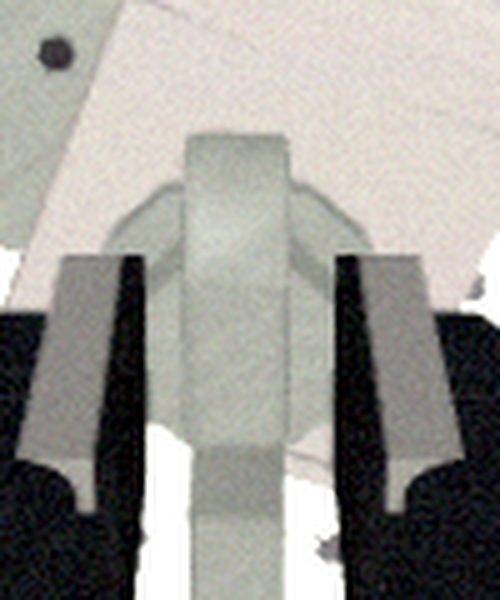

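Run:
```python
from ov import *
T=np.load('i3.npy'); info=dict(r.camera_info("wrist")); info["T"]=T
s=r.state(); Rt,_=ori(s)
for p in [(0,-3,-18.5),(0,3,-18.5),(-7.9,-11,0),(7.9,-11,0),(-7.9,-11,-.5),(-4,-10,-18.5),(4,-10,-18.5),(-4,-10,-19.1)]:
    print(p,((proj("wrist",s['tool_pos']+Rt@(np.array(p)/1000),info)+.5-[270,240])*5-.5).round(1))
```

```text
(0, -3, -18.5) [245.2 445.1]
(0, 3, -18.5) [245.1 511.9]
(-7.9, -11, 0) [150.3 252.8]
(7.9, -11, 0) [339.4 252.9]
(-7.9, -11, -0.5) [150.  255.2]
(-4, -10, -18.5) [191.7 363.6]
(4, -10, -18.5) [299.  363.6]
(-4, -10, -19.1) [191.5 367.3]
```

Emit:
send_rows(targets=[{"dx": -0.2, "dy": 0, "dz": 0, "rx": 0, "ry": 0, "rz": 0, "jaw": 14}, {"dx": -0.2, "dy": 0, "dz": 0, "rx": 0, "ry": 0, "rz": 0, "jaw": 12}, {"dx": -0.2, "dy": 0, "dz": 0, "rx": 0, "ry": 0, "rz": 0, "jaw": 11}, {"dx": -0.2, "dy": 0, "dz": 0, "rx": 0, "ry": 0, "rz": 0, "jaw": 10}, {"dx": -0.2, "dy": 0, "dz": 0, "rx": 0, "ry": 0, "rz": 0, "jaw": 9.4}, {"dx": -0.2, "dy": 0, "dz": 0, "rx": 0, "ry": 0, "rz": 0, "jaw": 9}, {"dx": -0.2, "dy": 0, "dz": 0, "rx": 0, "ry": 0, "rz": 0, "jaw": 8.8}, {"dx": -0.2, "dy": 0, "dz": 0, "rx": 0, "ry": 0, "rz": 0, "jaw": 8.6}, {"dx": -0.2, "dy": 0, "dz": 0, "rx": 0, "ry": 0, "rz": 0, "jaw": 8.6}, {"dx": -0.2, "dy": 0, "dz": 0, "rx": 0, "ry": 0, "rz": 0, "jaw": 8.6}])

```text
time: 4.47
tool_pos: [0.6064, -0.0171, 0.1398]
orientation: [0.907, 0.421, 0.0, 0.0]
contact_force: [-0.4, -0.1, -0.2]
opening: 0.0088
```

Run:
```python
from ov import *
s=st(); i=r.camera_info("wrist"); np.save('i4.npy',i['T'])
f=r.grab_frame("wrist"); cv2.imwrite("pics/w4.png",f[:,:,::-1])
st()
f=cv2.imread("pics/w4.png")[240:360,270:370]
f=np.clip((f.astype(float)-10)/110*255,0,255).astype(np.uint8)
cv2.imwrite("pics/w4z.png",cv2.resize(f,None,fx=5,fy=5,interpolation=cv2.INTER_LANCZOS4))
```

```text
t 4.47 tcp [606.44 -17.1  139.82] a 49.73 q [-0.028  0.463  0.085  1.193  0.     0.675] F [-0.42 -0.08 -0.21] T [-0.018  0.003  0.024] op 8.76
t 4.52 tcp [606.44 -17.08 139.81] a 49.73 q [-0.028  0.463  0.085  1.193  0.     0.675] F [ 1.09  0.17 -1.11] T [0.028 0.044 0.01 ] op 8.78
```

View pics/w4z.png

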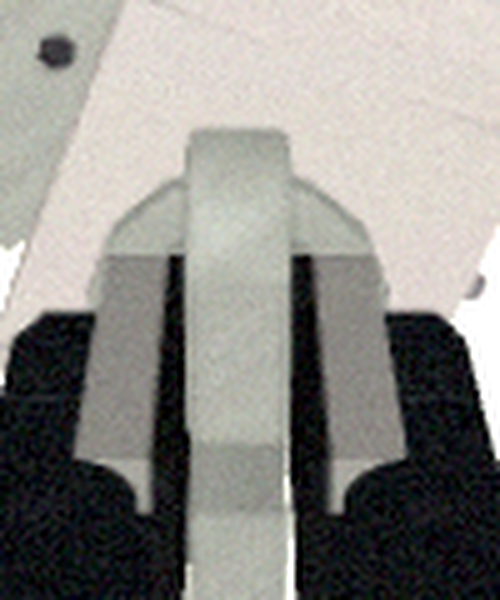

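Emit:
send_rows(targets=[{"dx": -0.3, "dy": 0, "dz": 0, "rx": 0, "ry": 0, "rz": 0, "jaw": 8.8}, {"dx": -0.3, "dy": 0, "dz": 0, "rx": 0, "ry": 0, "rz": 0, "jaw": 8.6}, {"dx": -0.3, "dy": 0, "dz": 0, "rx": 0, "ry": 0, "rz": 0, "jaw": 8.4}, {"dx": -0.3, "dy": 0, "dz": 0, "rx": 0, "ry": 0, "rz": 0, "jaw": 8.3}, {"dx": -0.3, "dy": 0, "dz": 0, "rx": 0, "ry": 0, "rz": 0, "jaw": 8.2}, {"dx": -0.3, "dy": 0, "dz": 0, "rx": 0, "ry": 0, "rz": 0, "jaw": 8.1}, {"dx": -0.3, "dy": 0, "dz": 0, "rx": 0, "ry": 0, "rz": 0, "jaw": 8.0}, {"dx": -0.3, "dy": 0, "dz": 0, "rx": 0, "ry": 0, "rz": 0, "jaw": 7.9}, {"dx": -0.3, "dy": 0, "dz": 0, "rx": 0, "ry": 0, "rz": 0, "jaw": 7.8}, {"dx": -0.3, "dy": 0, "dz": 0, "rx": 0, "ry": 0, "rz": 0, "jaw": 7.7}])

```text
time: 5.35
tool_pos: [0.6063, -0.0173, 0.1398]
orientation: [0.907, 0.42, 0.0, -0.0]
contact_force: [0.7, 0.1, 0.4]
opening: 0.0081
```

Run:
```python
from ov import *
s=st(); i=r.camera_info("wrist"); np.save('i4.npy',i['T'])
f=r.grab_frame("wrist"); cv2.imwrite("pics/w5.png",f[:,:,::-1])
st()
f=cv2.imread("pics/w5.png")[240:360,270:370]
f=np.clip((f.astype(float)-10)/110*255,0,255).astype(np.uint8)
cv2.imwrite("pics/w5z.png",cv2.resize(f,None,fx=5,fy=5,interpolation=cv2.INTER_LANCZOS4))
```

```text
t 5.35 tcp [606.26 -17.31 139.81] a 49.73 q [-0.029  0.462  0.084  1.193  0.     0.674] F [0.73 0.06 0.42] T [ 0.055 -0.003 -0.031] op 8.11
t 5.40 tcp [606.24 -17.33 139.82] a 49.73 q [-0.029  0.462  0.084  1.193  0.     0.674] F [-0.11  1.58  0.17] T [ 0.012 -0.031 -0.031] op 8.00
```

View pics/w5z.png

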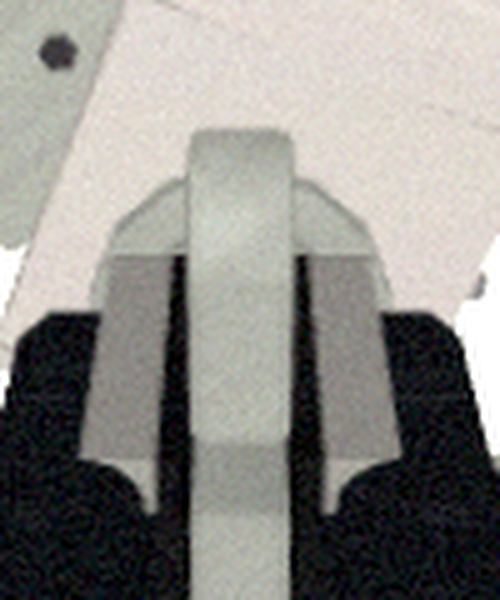

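Emit:
send_rows(targets=[{"dx": 0, "dy": 0, "dz": 0, "rx": 0, "ry": 0, "rz": 0, "jaw": 7.5}, {"dx": 0, "dy": 0, "dz": 0, "rx": 0, "ry": 0, "rz": 0, "jaw": 7}, {"dx": 0, "dy": 0, "dz": 0, "rx": 0, "ry": 0, "rz": 0, "jaw": 6}, {"dx": 0, "dy": 0, "dz": -0.05, "rx": 0, "ry": 0, "rz": -0.05, "jaw": 5}, {"dx": 0, "dy": 0, "dz": -0.1, "rx": 0, "ry": 0, "rz": -0.1, "jaw": 5}, {"dx": 0, "dy": 0, "dz": -0.15, "rx": 0, "ry": 0, "rz": -0.15, "jaw": 5}, {"dx": 0, "dy": 0, "dz": -0.2, "rx": 0, "ry": 0, "rz": -0.2, "jaw": 5}, {"dx": 0, "dy": 0, "dz": -0.25, "rx": 0, "ry": 0, "rz": -0.25, "jaw": 5}, {"dx": 0, "dy": 0, "dz": -0.3, "rx": 0, "ry": 0, "rz": -0.3, "jaw": 5}, {"dx": 0, "dy": 0, "dz": -0.3, "rx": 0, "ry": 0, "rz": -0.3, "jaw": 5}])

```text
time: 6.23
tool_pos: [0.6062, -0.0175, 0.1402]
orientation: [0.834, 0.552, -0.0, 0.0]
contact_force: [-1.7, -0.2, 2.0]
opening: 0.0066
```

Run:
```python
from ov import *
for k in range(4):
    st(); r.grab_frame("wrist")
st()
```

```text
t 6.23 tcp [606.24 -17.48 140.19] a 67.05 q [-0.029  0.462  0.085  1.194 -0.     0.372] F [-1.65 -0.17  2.01] T [-0.218  0.154 -0.016] op 6.64
t 6.28 tcp [606.23 -17.46 140.19] a 66.88 q [-0.029  0.462  0.085  1.194 -0.     0.375] F [-0.81 -0.32  1.7 ] T [-0.239  0.219  0.055] op 6.48
t 6.33 tcp [606.22 -17.45 140.19] a 66.82 q [-0.029  0.462  0.085  1.194 -0.     0.376] F [-0.59 -0.95  2.28] T [-0.303  0.176  0.001] op 6.47
t 6.38 tcp [606.24 -17.43 140.17] a 66.82 q [-0.029  0.462  0.085  1.194 -0.     0.376] F [-0.79 -1.61  2.58] T [-0.318  0.212  0.015] op 6.57
t 6.43 tcp [606.24 -17.4  140.18] a 66.84 q [-0.029  0.462  0.085  1.194 -0.     0.376] F [-1.28 -0.75  2.44] T [-0.344  0.256 -0.017] op 6.43
```

Emit:
send_rows(targets=[{"dx": -0.15, "dy": 0, "dz": -0.3, "rx": 0, "ry": 0, "rz": 0, "jaw": 5}, {"dx": -0.3, "dy": -0.07, "dz": -0.56, "rx": 0, "ry": 0, "rz": -0.06, "jaw": 5}, {"dx": -0.3, "dy": -0.07, "dz": -0.62, "rx": 0, "ry": 0, "rz": -0.12, "jaw": 5}, {"dx": -0.3, "dy": -0.07, "dz": -0.67, "rx": 0, "ry": 0, "rz": -0.18, "jaw": 5}, {"dx": -0.3, "dy": -0.07, "dz": -0.73, "rx": 0, "ry": 0, "rz": -0.24, "jaw": 5}, {"dx": -0.3, "dy": -0.07, "dz": -0.79, "rx": 0, "ry": 0, "rz": -0.3, "jaw": 5}, {"dx": -0.3, "dy": -0.07, "dz": -0.84, "rx": 0, "ry": 0, "rz": -0.36, "jaw": 5}, {"dx": -0.3, "dy": -0.07, "dz": -0.9, "rx": 0, "ry": 0, "rz": -0.42, "jaw": 5}, {"dx": -0.3, "dy": -0.07, "dz": -0.96, "rx": 0, "ry": 0, "rz": -0.48, "jaw": 5}, {"dx": -0.3, "dy": -0.07, "dz": -0.98, "rx": 0, "ry": 0, "rz": -0.5, "jaw": 5}])

```text
time: 7.27
tool_pos: [0.6059, -0.0178, 0.1408]
orientation: [0.671, 0.741, -0.0, -0.0]
contact_force: [-0.8, -3.5, -1.5]
opening: 0.0064
```

```bash
cat >> h.py <<'E'
def feel(n=4,img=None):
    Fs=[];Ts=[]
    for k in range(n):
        f=r.grab_frame("wrist"); s=r.state(); Fs.append(s['contact_force']);Ts.append(s['wrist_torque'])
    if img: cv2.imwrite(img,f[:,:,::-1])
    F=np.mean(Fs,0);T=np.mean(Ts,0)
    st(); print("F",F.round(2),"T",T.round(3)); 
    Rt,a=ori(s); fh=np.array([T[1]/.25,T[0]/.25,0]); print("Fxy est world",fh.round(2),"tool",(Rt.T@fh).round(2),"Ftool",(Rt.T@F).round(2))
E
python3 -c "
from h import *
feel(4,'pics/w6.png')"
```

```text
t 7.47 tcp [605.9  -17.77 140.89] a 95.45 q [-0.029  0.461  0.086  1.196 -0.    -0.124] F [-0.05 -3.14 -2.63] T [-0.909  0.1   -0.02 ] op 6.47
F [-0.52 -3.11 -2.27] T [-0.871  0.11  -0.045]
Fxy est world [ 0.44 -3.49  0.  ] tool [-3.51  0.11  0.  ] Ftool [-3.04 -0.81  2.27]
```

Emit:
send_rows(targets=[{"dx": -0.1, "dy": 0, "dz": 0.1, "rx": 0, "ry": 0, "rz": 0, "jaw": 5}, {"dx": -0.2, "dy": 0, "dz": 0.2, "rx": 0, "ry": 0, "rz": 0, "jaw": 5}, {"dx": -0.3, "dy": 0, "dz": 0.2, "rx": 0, "ry": 0, "rz": 0, "jaw": 5}, {"dx": -0.4, "dy": 0, "dz": 0.2, "rx": 0, "ry": 0, "rz": 0, "jaw": 5}, {"dx": -0.4, "dy": 0, "dz": 0.2, "rx": 0, "ry": 0, "rz": 0, "jaw": 5}, {"dx": -0.4, "dy": 0, "dz": 0.2, "rx": 0, "ry": 0, "rz": 0, "jaw": 5}, {"dx": -0.4, "dy": 0, "dz": 0.2, "rx": 0, "ry": 0, "rz": 0, "jaw": 5}, {"dx": -0.4, "dy": 0, "dz": 0.2, "rx": 0, "ry": 0, "rz": 0, "jaw": 5}, {"dx": -0.4, "dy": 0, "dz": 0.2, "rx": 0, "ry": 0, "rz": 0, "jaw": 5}, {"dx": -0.4, "dy": 0, "dz": 0.2, "rx": 0, "ry": 0, "rz": 0, "jaw": 5}])

```text
time: 8.3
tool_pos: [0.606, -0.0179, 0.1408]
orientation: [0.672, 0.741, -0.0, -0.0]
contact_force: [-2.9, -0.9, -2.6]
opening: 0.0065
```

```bash
python3 -c "
from h import *
feel(4,'pics/w7.png')
f=cv2.imread('pics/w7.png')[220:400,230:410]
f=np.clip((f.astype(float)-10)/110*255,0,255).astype(np.uint8)
cv2.imwrite('pics/w7z.png',cv2.resize(f,None,fx=3.3,fy=3.3,interpolation=cv2.INTER_LANCZOS4))"
```

```text
t 8.50 tcp [606.02 -17.92 140.84] a 95.57 q [-0.03   0.462  0.086  1.195  0.    -0.127] F [-2.68 -1.81 -1.79] T [-0.332  0.602 -0.022] op 6.41
F [-2.42 -1.24 -2.36] T [-0.37   0.565 -0.026]
Fxy est world [ 2.26 -1.48  0.  ] tool [-1.69  2.1  -0.  ] Ftool [-1.   -2.53  2.36]
```

View pics/w7z.png

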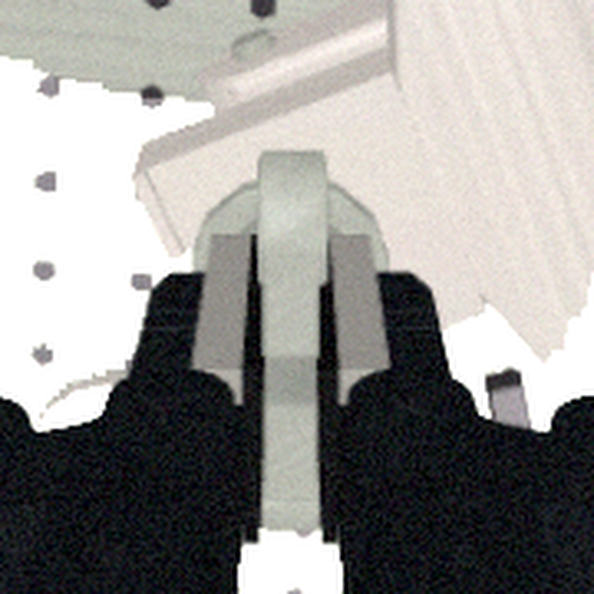

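Emit:
send_rows(targets=[{"dx": -0.04, "dy": -0.1, "dz": 0.1, "rx": 0, "ry": 0, "rz": 0, "jaw": 5}, {"dx": -0.08, "dy": -0.2, "dz": 0.2, "rx": 0, "ry": 0, "rz": 0, "jaw": 5}, {"dx": -0.12, "dy": -0.3, "dz": 0.2, "rx": 0, "ry": 0, "rz": 0, "jaw": 5}, {"dx": -0.17, "dy": -0.36, "dz": 0.2, "rx": 0, "ry": 0, "rz": 0, "jaw": 5}, {"dx": -0.17, "dy": -0.36, "dz": 0.2, "rx": 0, "ry": 0, "rz": 0, "jaw": 5}, {"dx": -0.17, "dy": -0.36, "dz": 0.2, "rx": 0, "ry": 0, "rz": 0, "jaw": 5}, {"dx": -0.17, "dy": -0.36, "dz": 0.2, "rx": 0, "ry": 0, "rz": 0, "jaw": 5}, {"dx": -0.17, "dy": -0.36, "dz": 0.2, "rx": 0, "ry": 0, "rz": 0, "jaw": 5}, {"dx": -0.17, "dy": -0.36, "dz": 0.2, "rx": 0, "ry": 0, "rz": 0, "jaw": 5}, {"dx": -0.17, "dy": -0.36, "dz": 0.2, "rx": 0, "ry": 0, "rz": 0, "jaw": 5}])

```text
time: 9.33
tool_pos: [0.6059, -0.0182, 0.1408]
orientation: [0.672, 0.741, 0.0, 0.0]
contact_force: [0.3, -1.7, 0.0]
opening: 0.0068
```

```bash
sed -i 's|T\[1\]/.25,T\[0\]/.25|-T[1]/.25,T[0]/.25|' h.py
cat >> h.py <<'E'
def slot(F):
    o=np.array([np.cos(np.radians(-61)),np.sin(np.radians(-61))]); l=np.array([np.cos(np.radians(29)),np.sin(np.radians(29))])
    return F[:2]@o,F[:2]@l
E
sed -i 's|print("Fxy est world",fh.round(2)|print("out,lat(29deg)",np.round(slot((F+fh)/2),2),"Fxy est world",fh.round(2)|' h.py
python3 -c "
from h import *
feel(4,'pics/w8.png')"
```

```text
t 9.53 tcp [605.82 -18.19 140.73] a 95.57 q [-0.03   0.461  0.085  1.194  0.    -0.127] F [-0.39 -1.17  0.45] T [-0.212  0.018 -0.038] op 6.12
F [ 0.14 -0.8  -0.1 ] T [-0.226  0.017 -0.062]
out,lat(29deg) [ 0.76 -0.38] Fxy est world [-0.07 -0.9   0.  ] tool [-0.89 -0.15 -0.  ] Ftool [-0.81  0.06  0.1 ]
```

Emit:
send_rows(targets=[{"dx": -0.1, "dy": -0.05, "dz": -0.05, "rx": 0, "ry": 0, "rz": -0.05, "jaw": 5}, {"dx": -0.15, "dy": -0.1, "dz": -0.1, "rx": 0, "ry": 0, "rz": -0.1, "jaw": 5}, {"dx": -0.15, "dy": -0.1, "dz": -0.15, "rx": 0, "ry": 0, "rz": -0.16, "jaw": 5}, {"dx": -0.15, "dy": -0.1, "dz": -0.21, "rx": 0, "ry": 0, "rz": -0.22, "jaw": 5}, {"dx": -0.15, "dy": -0.1, "dz": -0.27, "rx": 0, "ry": 0, "rz": -0.28, "jaw": 5}, {"dx": -0.15, "dy": -0.1, "dz": -0.33, "rx": 0, "ry": 0, "rz": -0.34, "jaw": 5}, {"dx": -0.15, "dy": -0.1, "dz": -0.38, "rx": 0, "ry": 0, "rz": -0.4, "jaw": 5}, {"dx": -0.15, "dy": -0.1, "dz": -0.43, "rx": 0, "ry": 0, "rz": -0.45, "jaw": 5}, {"dx": -0.15, "dy": -0.1, "dz": -0.48, "rx": 0, "ry": 0, "rz": -0.5, "jaw": 5}, {"dx": -0.15, "dy": -0.1, "dz": -0.48, "rx": 0, "ry": 0, "rz": -0.5, "jaw": 5}])

```text
time: 10.37
tool_pos: [0.6059, -0.0187, 0.1413]
orientation: [0.467, 0.884, -0.0, 0.0]
contact_force: [1.1, -4.9, 0.0]
opening: 0.0069
```

```bash
python3 -c "
from h import *
feel(3,'pics/w9.png')"
```

```text
t 10.52 tcp [605.84 -18.66 141.25] a 124.11 q [-3.000e-02  4.600e-01  8.500e-02  1.195e+00 -1.000e-03 -6.260e-01] F [ 1.87 -5.02 -1.04] T [-1.227 -0.446  0.05 ] op 6.48
F [ 1.24 -4.58 -1.15] T [-1.151 -0.408  0.026]
out,lat(29deg) [ 4.71 -0.97] Fxy est world [ 1.63 -4.6   0.  ] tool [-4.73 -1.23  0.  ] Ftool [-4.48 -1.54  1.15]
```

Emit:
send_rows(targets=[{"dx": -0.2, "dy": -0.05, "dz": 0, "rx": 0, "ry": 0, "rz": 0, "jaw": 5}, {"dx": -0.4, "dy": -0.1, "dz": 0, "rx": 0, "ry": 0, "rz": 0, "jaw": 5}, {"dx": -0.4, "dy": -0.1, "dz": 0, "rx": 0, "ry": 0, "rz": 0, "jaw": 8}, {"dx": -0.4, "dy": -0.1, "dz": 0, "rx": 0, "ry": 0, "rz": 0, "jaw": 11}, {"dx": -0.4, "dy": -0.1, "dz": 0, "rx": 0, "ry": 0, "rz": 0, "jaw": 12}, {"dx": -0.4, "dy": 0.4, "dz": 0, "rx": 0, "ry": 0, "rz": 0, "jaw": 12}, {"dx": -0.4, "dy": 1.0, "dz": 0, "rx": 0, "ry": 0, "rz": 0, "jaw": 12}, {"dx": -0.4, "dy": 1.0, "dz": 0, "rx": 0, "ry": 0, "rz": 0, "jaw": 12}, {"dx": -0.4, "dy": 1.0, "dz": 0, "rx": 0, "ry": 0, "rz": 0, "jaw": 12}, {"dx": -0.4, "dy": 1.0, "dz": 0, "rx": 0, "ry": 0, "rz": 0, "jaw": 12}])

```text
time: 11.35
tool_pos: [0.6067, -0.0181, 0.1412]
orientation: [0.468, 0.884, 0.0, -0.0]
contact_force: [-0.3, -0.9, 0.2]
opening: 0.0119
```

```bash
python3 -c "
from h import *
feel(2,'pics/w10.png')
f=cv2.imread('pics/w10.png')[240:360,270:370]
f=np.clip((f.astype(float)-10)/110*255,0,255).astype(np.uint8)
cv2.imwrite('pics/w10z.png',cv2.resize(f,None,fx=5,fy=5,interpolation=cv2.INTER_LANCZOS4))"
```

```text
t 11.45 tcp [606.7  -18.08 141.16] a 124.22 q [-0.03   0.463  0.088  1.197  0.    -0.627] F [-0.19 -0.17 -0.33] T [-0.019 -0.011 -0.003] op 12.14
F [-0.46 -0.38 -0.21] T [-0.005 -0.005  0.002]
out,lat(29deg) [ 0.07 -0.29] Fxy est world [ 0.02 -0.02  0.  ] tool [-0.03  0.01 -0.  ] Ftool [-0.06 -0.6   0.21]
```

View pics/w10z.png

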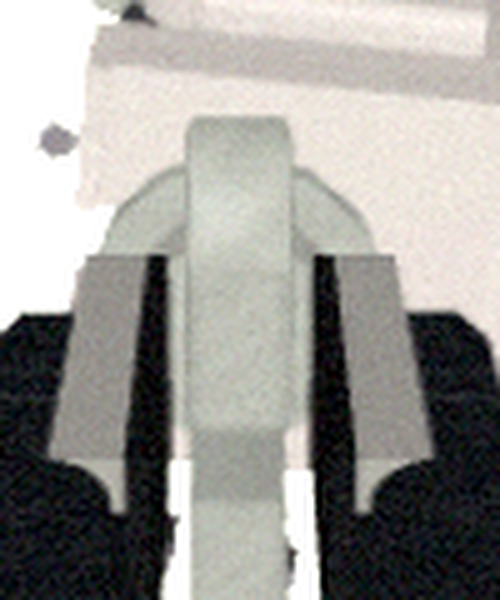

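Emit:
send_rows(targets=[{"dx": -0.2, "dy": 0, "dz": 0, "rx": 0, "ry": 0, "rz": 0, "jaw": 10}, {"dx": -0.2, "dy": 0, "dz": 0, "rx": 0, "ry": 0, "rz": 0, "jaw": 9}, {"dx": -0.2, "dy": 0, "dz": 0, "rx": 0, "ry": 0, "rz": 0, "jaw": 8.5}, {"dx": -0.2, "dy": 0, "dz": 0, "rx": 0, "ry": 0, "rz": 0, "jaw": 8.2}, {"dx": -0.2, "dy": 0, "dz": 0, "rx": 0, "ry": 0, "rz": 0, "jaw": 7.9}, {"dx": -0.2, "dy": 0, "dz": 0, "rx": 0, "ry": 0, "rz": 0, "jaw": 7.6}, {"dx": -0.2, "dy": 0, "dz": 0, "rx": 0, "ry": 0, "rz": 0, "jaw": 7.2}, {"dx": -0.2, "dy": 0, "dz": 0, "rx": 0, "ry": 0, "rz": 0, "jaw": 6.5}, {"dx": -0.2, "dy": 0, "dz": 0, "rx": 0, "ry": 0, "rz": 0, "jaw": 5}, {"dx": -0.2, "dy": 0, "dz": 0, "rx": 0, "ry": 0, "rz": 0, "jaw": 5}])

```text
time: 12.28
tool_pos: [0.6069, -0.0183, 0.1413]
orientation: [0.468, 0.884, 0.0, 0.0]
contact_force: [0.2, -1.0, 1.8]
opening: 0.0063
```

```bash
python3 -c "
from h import *
feel(3,'pics/w11.png')"
```

```text
t 12.43 tcp [606.91 -18.34 141.26] a 124.21 q [-0.03   0.463  0.089  1.197 -0.    -0.627] F [ 0.59 -0.55  3.87] T [-0.311 -0.053  0.033] op 6.71
F [ 0.64 -0.46  2.57] T [-0.29  -0.067  0.03 ]
out,lat(29deg) [0.93 0.  ] Fxy est world [ 0.27 -1.16  0.  ] tool [-1.11 -0.43  0.  ] Ftool [-0.74  0.27 -2.57]
```

Emit:
send_rows(targets=[{"dx": -0.1, "dy": 0, "dz": -0.15, "rx": 0, "ry": 0, "rz": 0, "jaw": 5}, {"dx": -0.2, "dy": 0, "dz": -0.3, "rx": 0, "ry": 0, "rz": -0.05, "jaw": 5}, {"dx": -0.2, "dy": 0, "dz": -0.38, "rx": 0, "ry": 0, "rz": -0.12, "jaw": 5}, {"dx": -0.2, "dy": 0, "dz": -0.43, "rx": 0, "ry": 0, "rz": -0.18, "jaw": 5}, {"dx": -0.2, "dy": 0, "dz": -0.49, "rx": 0, "ry": 0, "rz": -0.24, "jaw": 5}, {"dx": -0.2, "dy": 0, "dz": -0.55, "rx": 0, "ry": 0, "rz": -0.3, "jaw": 5}, {"dx": -0.2, "dy": 0, "dz": -0.61, "rx": 0, "ry": 0, "rz": -0.36, "jaw": 5}, {"dx": -0.2, "dy": 0, "dz": -0.67, "rx": 0, "ry": 0, "rz": -0.43, "jaw": 5}, {"dx": -0.2, "dy": 0, "dz": -0.73, "rx": 0, "ry": 0, "rz": -0.5, "jaw": 5}, {"dx": -0.2, "dy": 0, "dz": -0.73, "rx": 0, "ry": 0, "rz": -0.5, "jaw": 5}])

```text
time: 13.27
tool_pos: [0.607, -0.0186, 0.1418]
orientation: [0.233, 0.972, -0.0, 0.0]
contact_force: [1.4, -2.1, 0.3]
opening: 0.0064
```

```bash
python3 -c "
from h import *
feel(2,'pics/w12.png')"
```

```text
t 13.37 tcp [606.99 -18.53 141.86] a 152.73 q [-0.03   0.463  0.091  1.198 -0.    -1.125] F [ 1.69 -2.81 -0.85] T [-0.514 -0.341  0.08 ] op 6.22
F [ 1.7  -2.37 -0.58] T [-0.482 -0.352  0.069]
out,lat(29deg) [2.63 0.32] Fxy est world [ 1.41 -1.93  0.  ] tool [-2.14 -1.07  0.  ] Ftool [-2.6  -1.33  0.58]
```

Emit:
send_rows(targets=[{"dx": -0.15, "dy": -0.1, "dz": 0, "rx": 0, "ry": 0, "rz": 0, "jaw": 5}, {"dx": -0.3, "dy": -0.2, "dz": -0.05, "rx": 0, "ry": 0, "rz": -0.05, "jaw": 5}, {"dx": -0.34, "dy": -0.22, "dz": -0.1, "rx": 0, "ry": 0, "rz": -0.12, "jaw": 5}, {"dx": -0.38, "dy": -0.24, "dz": -0.16, "rx": 0, "ry": 0, "rz": -0.18, "jaw": 5}, {"dx": -0.42, "dy": -0.27, "dz": -0.21, "rx": 0, "ry": 0, "rz": -0.24, "jaw": 5}, {"dx": -0.42, "dy": -0.27, "dz": -0.27, "rx": 0, "ry": 0, "rz": -0.3, "jaw": 5}, {"dx": -0.42, "dy": -0.27, "dz": -0.33, "rx": 0, "ry": 0, "rz": -0.36, "jaw": 5}, {"dx": -0.42, "dy": -0.27, "dz": -0.39, "rx": 0, "ry": 0, "rz": -0.43, "jaw": 5}, {"dx": -0.42, "dy": -0.27, "dz": -0.46, "rx": 0, "ry": 0, "rz": -0.5, "jaw": 5}, {"dx": -0.42, "dy": -0.27, "dz": -0.46, "rx": 0, "ry": 0, "rz": -0.5, "jaw": 5}])

```text
time: 14.2
tool_pos: [0.6072, -0.0188, 0.1423]
orientation: [-0.014, 1.0, 0.0, -0.0]
contact_force: [1.2, -1.2, 0.7]
opening: 0.0068
```

```bash
python3 -c "
from h import *
feel(2,'pics/w13.png')"
```

```text
t 14.30 tcp [607.2  -18.86 142.34] a -178.68 q [-0.031  0.463  0.092  1.2    0.    -1.625] F [ 1.44 -1.59 -0.26] T [-0.357 -0.347  0.127] op 6.42
F [ 1.73 -1.61 -0.02] T [-0.365 -0.353  0.107]
out,lat(29deg) [2.1  0.63] Fxy est world [ 1.41 -1.46  0.  ] tool [-1.38 -1.49 -0.  ] Ftool [-1.69 -1.65  0.02]
```

Emit:
send_rows(targets=[{"dx": -0.15, "dy": -0.15, "dz": 0, "rx": 0, "ry": 0, "rz": 0, "jaw": 5}, {"dx": -0.25, "dy": -0.3, "dz": -0.05, "rx": 0, "ry": 0, "rz": -0.05, "jaw": 5}, {"dx": -0.3, "dy": -0.35, "dz": -0.1, "rx": 0, "ry": 0, "rz": -0.12, "jaw": 5}, {"dx": -0.35, "dy": -0.43, "dz": -0.18, "rx": 0, "ry": 0, "rz": -0.2, "jaw": 5}, {"dx": -0.35, "dy": -0.43, "dz": -0.26, "rx": 0, "ry": 0, "rz": -0.28, "jaw": 5}, {"dx": -0.35, "dy": -0.43, "dz": -0.34, "rx": 0, "ry": 0, "rz": -0.36, "jaw": 5}, {"dx": -0.35, "dy": -0.43, "dz": -0.42, "rx": 0, "ry": 0, "rz": -0.44, "jaw": 5}, {"dx": -0.35, "dy": -0.43, "dz": -0.5, "rx": 0, "ry": 0, "rz": -0.52, "jaw": 5}, {"dx": -0.35, "dy": -0.43, "dz": -0.57, "rx": 0, "ry": 0, "rz": -0.6, "jaw": 5}, {"dx": -0.35, "dy": -0.43, "dz": -0.57, "rx": 0, "ry": 0, "rz": -0.6, "jaw": 5}])

```text
time: 15.13
tool_pos: [0.6077, -0.0191, 0.1429]
orientation: [-0.309, 0.951, 0.0, 0.0]
contact_force: [2.2, 0.1, -0.5]
opening: 0.0063
```

```bash
python3 -c "
from h import *
feel(2,'pics/w14.png')"
```

```text
t 15.23 tcp [607.63 -19.13 142.9 ] a -144.33 q [-0.032  0.464  0.095  1.202  0.    -2.225] F [ 1.99 -0.3  -0.88] T [ 0.08  -0.5    0.066] op 6.53
F [ 1.79 -0.04 -0.88] T [ 0.048 -0.515  0.065]
out,lat(29deg) [0.87 1.72] Fxy est world [2.06 0.19 0.  ] tool [-1.79 -1.05  0.  ] Ftool [-1.43 -1.08  0.88]
```

Emit:
send_rows(targets=[{"dx": -0.15, "dy": -0.1, "dz": 0, "rx": 0, "ry": 0, "rz": 0, "jaw": 5}, {"dx": -0.3, "dy": -0.23, "dz": -0.05, "rx": 0, "ry": 0, "rz": -0.05, "jaw": 5}, {"dx": -0.35, "dy": -0.25, "dz": -0.1, "rx": 0, "ry": 0, "rz": -0.12, "jaw": 5}, {"dx": -0.38, "dy": -0.27, "dz": -0.16, "rx": 0, "ry": 0, "rz": -0.2, "jaw": 5}, {"dx": -0.4, "dy": -0.3, "dz": -0.23, "rx": 0, "ry": 0, "rz": -0.28, "jaw": 5}, {"dx": -0.4, "dy": -0.3, "dz": -0.31, "rx": 0, "ry": 0, "rz": -0.36, "jaw": 5}, {"dx": -0.4, "dy": -0.3, "dz": -0.39, "rx": 0, "ry": 0, "rz": -0.44, "jaw": 5}, {"dx": -0.4, "dy": -0.3, "dz": -0.46, "rx": 0, "ry": 0, "rz": -0.52, "jaw": 5}, {"dx": -0.4, "dy": -0.3, "dz": -0.53, "rx": 0, "ry": 0, "rz": -0.6, "jaw": 5}, {"dx": -0.4, "dy": -0.3, "dz": -0.53, "rx": 0, "ry": 0, "rz": -0.6, "jaw": 5}])

```text
time: 16.07
tool_pos: [0.6081, -0.0191, 0.1435]
orientation: [-0.576, 0.817, 0.0, 0.0]
contact_force: [1.9, 1.7, -0.3]
opening: 0.0061
```

```bash
python3 -c "
from h import *
feel(2,'pics/w15.png')"
```

```text
t 16.17 tcp [608.1  -19.11 143.48] a -109.96 q [-0.032  0.465  0.097  1.204  0.    -2.825] F [ 1.44  2.08 -0.26] T [ 0.477 -0.447  0.088] op 6.51
F [1.89 2.   0.04] T [ 0.474 -0.447  0.122]
out,lat(29deg) [-0.81  2.55] Fxy est world [1.79 1.89 0.  ] tool [-2.39 -1.04  0.  ] Ftool [-2.53 -1.09 -0.04]
```

Run:
```python
import numpy as np
o=np.array([.485,-.875]);l=np.array([.875,.485])
D=[(124.2,606.91,-18.34,.93,0),(152.7,606.99,-18.53,2.63,.32),(181.3,607.2,-18.86,2.1,.63),(215.7,607.63,-19.13,.87,1.72),(250,608.1,-19.11,-.81,2.55)]
D1=[(49.7,606.24,-17.33,0,0),(66.8,606.24,-17.42,.65,-1.4),(95.5,605.9,-17.78,2.55,-2.),(95.5,606.0,-17.92,0,-2.7),(95.6,605.82,-18.19,.76,-.38),(124.1,605.84,-18.66,4.7,-1)]
for name,DD in(("g2",D),("g1",D1)):
 for play in (0,.25,.5):
  A=[];b=[]
  for a,x,y,fo,fl in DD:
    a=np.radians(a);ex=np.array([np.cos(a),np.sin(a)]);ey=np.array([np.sin(a),-np.cos(a)])
    F=fo*o+fl*l; n=-F/max(np.linalg.norm(F),1.)*play
    for k in range(2): A.append([1 if k==0 else 0,1 if k==1 else 0,-ex[k],-ey[k]]); b.append([x,y][k]-n[k])
  s,res,*_=np.linalg.lstsq(np.array(A),np.array(b),rcond=None); print(name,play,s.round(2),res)
```

```text
g2 0 [ 6.0772e+02 -1.8360e+01 -5.4000e-01  5.6000e-01] [0.03035837]
g2 0.25 [ 6.0775e+02 -1.8380e+01 -3.4000e-01  6.6000e-01] [0.01475648]
g2 0.5 [ 6.0778e+02 -1.8400e+01 -1.4000e-01  7.5000e-01] [0.02543179]
g1 0 [ 6.0699e+02 -1.8230e+01 -3.5000e-01  1.0900e+00] [0.16412098]
g1 0.25 [ 6.071e+02 -1.832e+01 -2.500e-01  1.260e+00] [0.11024985]
g1 0.5 [ 6.0721e+02 -1.8410e+01 -1.6000e-01  1.4400e+00] [0.18701474]
```

Emit:
send_rows(targets=[{"dx": -0.2, "dy": -0.15, "dz": 0, "rx": 0, "ry": 0, "rz": 0, "jaw": 5}, {"dx": -0.34, "dy": -0.29, "dz": 0, "rx": 0, "ry": 0, "rz": 0, "jaw": 5}, {"dx": -0.34, "dy": -0.29, "dz": 0, "rx": 0, "ry": 0, "rz": 0, "jaw": 10}, {"dx": -0.34, "dy": -0.29, "dz": 0, "rx": 0, "ry": 0, "rz": 0, "jaw": 20}, {"dx": -0.34, "dy": -0.29, "dz": 0, "rx": 0, "ry": 0, "rz": 0, "jaw": 24}, {"dx": -0.34, "dy": -0.29, "dz": -10, "rx": 0, "ry": 0, "rz": 0, "jaw": 24}, {"dx": -0.34, "dy": -0.29, "dz": -25, "rx": 0, "ry": 0, "rz": 0, "jaw": 24}, {"dx": -0.34, "dy": -0.29, "dz": -35, "rx": 0, "ry": 0, "rz": 0.1, "jaw": 24}, {"dx": -0.34, "dy": -0.29, "dz": -35, "rx": 0, "ry": 0, "rz": 0.22, "jaw": 24}, {"dx": -0.34, "dy": -0.29, "dz": -35, "rx": 0, "ry": 0, "rz": 0.34, "jaw": 24}])

```text
time: 17.0
tool_pos: [0.609, -0.0192, 0.1801]
orientation: [-0.426, 0.905, -0.0, 0.001]
contact_force: [0.2, -0.2, -0.1]
opening: 0.024
```

Emit:
send_rows(targets=[{"dx": 0, "dy": 0, "dz": 0, "rx": 0, "ry": 0, "rz": 0.12, "jaw": 24}, {"dx": 0, "dy": 0, "dz": 0, "rx": 0, "ry": 0, "rz": 0.24, "jaw": 24}, {"dx": 0, "dy": 0, "dz": 0, "rx": 0, "ry": 0, "rz": 0.36, "jaw": 24}, {"dx": 0, "dy": 0, "dz": 0, "rx": 0, "ry": 0, "rz": 0.48, "jaw": 24}, {"dx": 0, "dy": 0, "dz": 0, "rx": 0, "ry": 0, "rz": 0.6, "jaw": 24}, {"dx": 0, "dy": 0, "dz": 0, "rx": 0, "ry": 0, "rz": 0.72, "jaw": 24}, {"dx": 0, "dy": 0, "dz": 0, "rx": 0, "ry": 0, "rz": 0.84, "jaw": 24}, {"dx": 0, "dy": 0, "dz": 0, "rx": 0, "ry": 0, "rz": 0.96, "jaw": 24}, {"dx": 0, "dy": 0, "dz": 0, "rx": 0, "ry": 0, "rz": 1.08, "jaw": 24}, {"dx": 0, "dy": 0, "dz": 0, "rx": 0, "ry": 0, "rz": 1.2, "jaw": 24}])

```text
time: 17.83
tool_pos: [0.6086, -0.0191, 0.1793]
orientation: [0.159, 0.987, 0.0, 0.0]
contact_force: [1.2, -0.0, -0.1]
opening: 0.0244
```

Emit:
send_rows(targets=[{"dx": 0, "dy": 0, "dz": 0, "rx": 0, "ry": 0, "rz": 0.12, "jaw": 24}, {"dx": 0, "dy": 0, "dz": 0, "rx": 0, "ry": 0, "rz": 0.24, "jaw": 24}, {"dx": 0, "dy": 0, "dz": 0, "rx": 0, "ry": 0, "rz": 0.36, "jaw": 24}, {"dx": 0, "dy": 0, "dz": 0, "rx": 0, "ry": 0, "rz": 0.48, "jaw": 24}, {"dx": 0, "dy": 0, "dz": 0, "rx": 0, "ry": 0, "rz": 0.6, "jaw": 24}, {"dx": 0, "dy": 0, "dz": 0, "rx": 0, "ry": 0, "rz": 0.72, "jaw": 24}, {"dx": 0, "dy": 0, "dz": 0, "rx": 0, "ry": 0, "rz": 0.84, "jaw": 24}, {"dx": 0, "dy": 0, "dz": 0, "rx": 0, "ry": 0, "rz": 0.96, "jaw": 24}, {"dx": 0, "dy": 0, "dz": 0, "rx": 0, "ry": 0, "rz": 1.08, "jaw": 24}, {"dx": 0, "dy": 0, "dz": 0, "rx": 0, "ry": 0, "rz": 1.2, "jaw": 24}])

```text
time: 18.67
tool_pos: [0.6085, -0.0191, 0.1793]
orientation: [0.689, 0.725, 0.0, 0.0]
contact_force: [-0.4, 0.0, 0.1]
opening: 0.0239
```

```bash
python3 -c "
from ov import *
s=st();goto([.60765,-.0182,.1436],70,s)
i=r.camera_info('wrist');np.save('i16.npy',i['T'])
f=r.grab_frame('wrist');cv2.imwrite('pics/w16.png',f[:,:,::-1])
overlay('pics/w16.png',i['T'],.6076,-.0184,.1278,-20,'pics/o16.png',(250,390,230,355))
"
```

```text
t 18.67 tcp [608.52 -19.1  179.3 ] a 92.92 q [-0.031  0.453  0.17   1.288 -0.    -0.082] F [-0.35  0.05  0.06] T [ 0.018  0.036 -0.078] op 23.87
delta [ 0.95 -0.83 35.7 ] rot [ 0.0004 -0.      0.4   ]
```

View pics/o16.png

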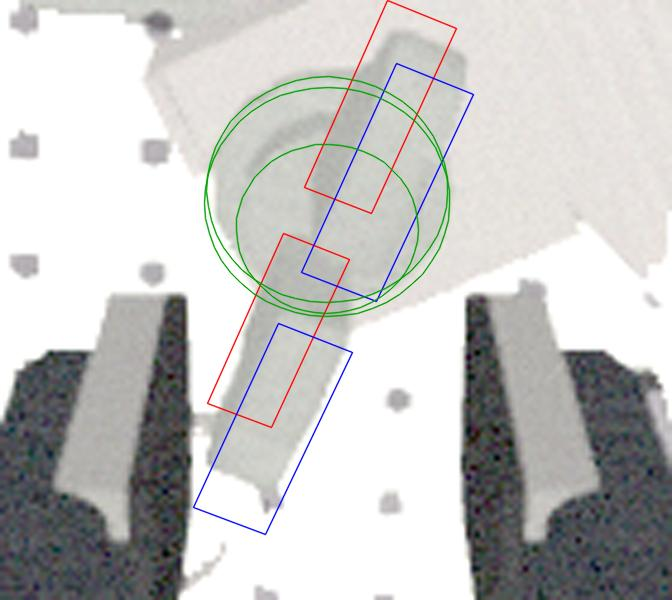

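```bash
python3 -c "
from ov import *
T=np.load('i16.npy')
overlay('pics/w16.png',T,.6068,-.0180,.1275,-14,'pics/o16.png',(250,390,230,355))
"
```

```text
(no output)
```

View pics/o16.png

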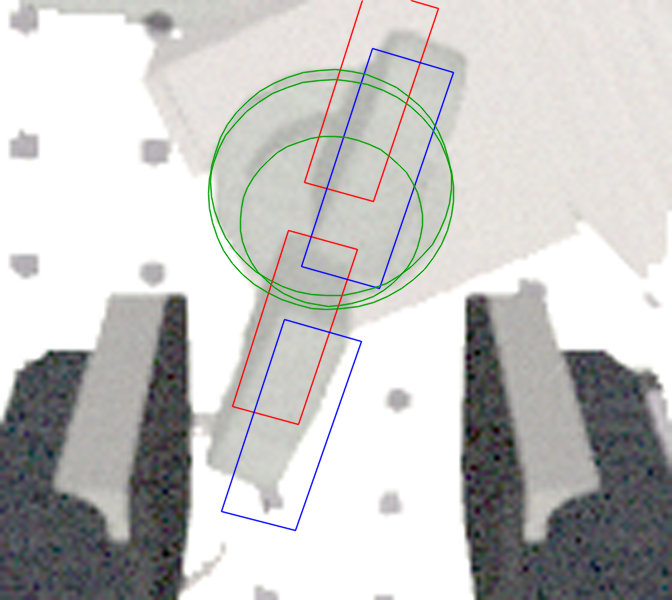

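Run:
```python
from ov import *
f=cv2.imread("pics/w16.png")[230:345,280:365]
f=np.clip((f.astype(float)-50)/90*255,0,255).astype(np.uint8)
cv2.imwrite("pics/w16z.png",cv2.resize(f,None,fx=5.2,fy=5.2,interpolation=cv2.INTER_LANCZOS4))
T=np.load('i16.npy'); 
info=dict(r.camera_info("wrist")); info["T"]=T
for wa in(-17,-20):
 for sg in model(.6076,-.0184,.1275,wa)[:4]:
    print([((proj("wrist",p,info)+.5-[280,230])*5.2-.5).round(0).tolist() for p in sg[:4]])
```

```text
[[151.0, 254.0], [80.0, 441.0], [150.0, 464.0], [225.0, 279.0]]
[[146.0, 351.0], [66.0, 555.0], [145.0, 579.0], [228.0, 378.0]]
[[171.0, 203.0], [250.0, -4.0], [326.0, 23.0], [245.0, 228.0]]
[[168.0, 294.0], [257.0, 64.0], [343.0, 94.0], [251.0, 322.0]]
[[151.0, 252.0], [69.0, 435.0], [138.0, 461.0], [222.0, 280.0]]
[[145.0, 349.0], [54.0, 548.0], [131.0, 577.0], [226.0, 380.0]]
[[173.0, 201.0], [264.0, -1.0], [338.0, 30.0], [246.0, 230.0]]
[[170.0, 293.0], [273.0, 67.0], [357.0, 101.0], [252.0, 325.0]]
```

View pics/w16z.png

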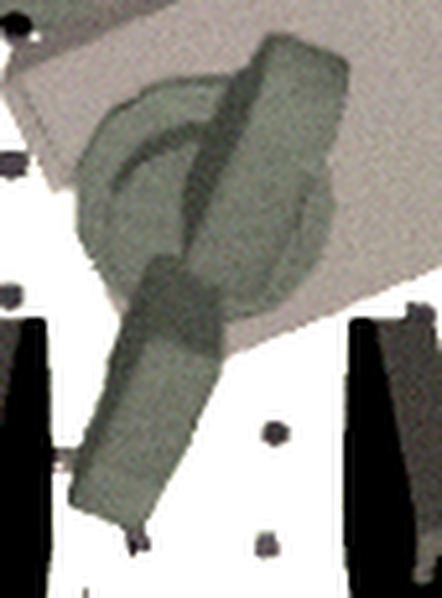

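Emit:
send_rows(targets=[{"dx": 1.0, "dy": -0.8, "dz": 0, "rx": 0, "ry": 0, "rz": 0.12, "jaw": 24}, {"dx": 1.0, "dy": -0.8, "dz": 0, "rx": 0, "ry": 0, "rz": 0.24, "jaw": 24}, {"dx": 1.0, "dy": -0.8, "dz": 0, "rx": 0, "ry": 0, "rz": 0.36, "jaw": 24}, {"dx": 1.0, "dy": -0.8, "dz": 4, "rx": 0, "ry": 0, "rz": 0.383, "jaw": 24}, {"dx": 1.0, "dy": -0.8, "dz": 10, "rx": 0, "ry": 0, "rz": 0.383, "jaw": 20}, {"dx": 1.0, "dy": -0.8, "dz": 18, "rx": 0, "ry": 0, "rz": 0.383, "jaw": 18}, {"dx": 1.0, "dy": -0.8, "dz": 26, "rx": 0, "ry": 0, "rz": 0.383, "jaw": 18}, {"dx": 1.0, "dy": -0.8, "dz": 32, "rx": 0, "ry": 0, "rz": 0.383, "jaw": 18}, {"dx": 1.0, "dy": -0.8, "dz": 35.5, "rx": 0, "ry": 0, "rz": 0.383, "jaw": 16}, {"dx": 1.0, "dy": -0.8, "dz": 35.5, "rx": 0, "ry": 0, "rz": 0.383, "jaw": 14}])

```text
time: 19.55
tool_pos: [0.607, -0.0181, 0.1418]
orientation: [0.812, 0.583, -0.001, -0.0]
contact_force: [-0.0, 0.1, 0.5]
opening: 0.0139
```

```bash
python3 -c "
from h import *
feel(2,'pics/w17.png')
goto([.60765,-.0182,.1438],71)
f=cv2.imread('pics/w17.png')[240:360,270:370]
f=np.clip((f.astype(float)-10)/110*255,0,255).astype(np.uint8)
cv2.imwrite('pics/w17z.png',cv2.resize(f,None,fx=5,fy=5,interpolation=cv2.INTER_LANCZOS4))"
```

```text
t 19.65 tcp [607.58 -18.13 142.99] a 71.36 q [-0.03   0.464  0.095  1.202 -0.     0.295] F [-0.23  0.05  1.16] T [0.047 0.029 0.024] op 13.85
F [-0.27  0.2   0.52] T [0.028 0.019 0.019]
out,lat(29deg) [-0.22 -0.08] Fxy est world [-0.08  0.11  0.  ] tool [ 0.08 -0.11  0.  ] Ftool [ 0.1  -0.32 -0.52]
delta [-0.04  0.08 -0.81] rot [-0.0001  0.      0.0063]
```

View pics/w17z.png

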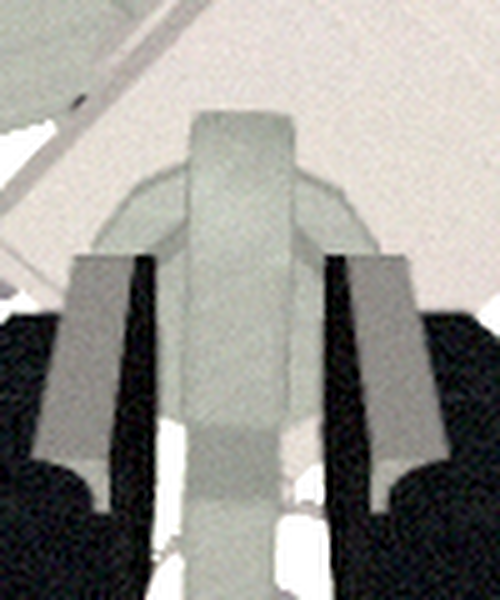

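Emit:
send_rows(targets=[{"dx": -0.3, "dy": 0.4, "dz": -0.6, "rx": 0, "ry": 0, "rz": 0.03, "jaw": 12}, {"dx": -0.3, "dy": 0.4, "dz": -0.6, "rx": 0, "ry": 0, "rz": 0.03, "jaw": 10}, {"dx": -0.3, "dy": 0.4, "dz": -0.6, "rx": 0, "ry": 0, "rz": 0.03, "jaw": 9}, {"dx": -0.3, "dy": 0.4, "dz": -0.6, "rx": 0, "ry": 0, "rz": 0.03, "jaw": 8.5}, {"dx": -0.3, "dy": 0.4, "dz": -0.6, "rx": 0, "ry": 0, "rz": 0.03, "jaw": 8.2}, {"dx": -0.3, "dy": 0.4, "dz": -0.6, "rx": 0, "ry": 0, "rz": 0.03, "jaw": 7.9}, {"dx": -0.3, "dy": 0.4, "dz": -0.6, "rx": 0, "ry": 0, "rz": 0.03, "jaw": 7.5}, {"dx": -0.3, "dy": 0.4, "dz": -0.6, "rx": 0, "ry": 0, "rz": 0.03, "jaw": 6.5}, {"dx": -0.3, "dy": 0.4, "dz": -0.6, "rx": 0, "ry": 0, "rz": 0.03, "jaw": 5}, {"dx": -0.3, "dy": 0.4, "dz": -0.6, "rx": 0, "ry": 0, "rz": 0.03, "jaw": 5}])

```text
time: 20.48
tool_pos: [0.608, -0.0185, 0.1437]
orientation: [0.821, 0.571, 0.0, 0.0]
contact_force: [-0.1, 0.7, 2.7]
opening: 0.0061
```

```bash
python3 -c "
from h import *
feel(2,'pics/w18.png')"
```

```text
t 20.58 tcp [607.97 -18.52 143.68] a 69.62 q [-0.03   0.464  0.097  1.204 -0.     0.325] F [-0.67  0.14  3.34] T [-0.014  0.095 -0.08 ] op 6.61
F [-0.43  0.25  3.57] T [-0.021  0.088 -0.063]
out,lat(29deg) [-0.26 -0.3 ] Fxy est world [-0.35 -0.08  0.  ] tool [-0.2 -0.3 -0. ] Ftool [ 0.09 -0.49 -3.57]
```

Emit:
send_rows(targets=[{"dx": 0, "dy": 0, "dz": -0.2, "rx": 0, "ry": 0, "rz": 0, "jaw": 5}, {"dx": 0, "dy": 0, "dz": -0.4, "rx": 0, "ry": 0, "rz": -0.06, "jaw": 5}, {"dx": 0, "dy": 0, "dz": -0.48, "rx": 0, "ry": 0, "rz": -0.14, "jaw": 5}, {"dx": 0, "dy": 0, "dz": -0.56, "rx": 0, "ry": 0, "rz": -0.22, "jaw": 5}, {"dx": 0, "dy": 0, "dz": -0.64, "rx": 0, "ry": 0, "rz": -0.3, "jaw": 5}, {"dx": 0, "dy": 0, "dz": -0.72, "rx": 0, "ry": 0, "rz": -0.38, "jaw": 5}, {"dx": 0, "dy": 0, "dz": -0.79, "rx": 0, "ry": 0, "rz": -0.46, "jaw": 5}, {"dx": 0, "dy": 0, "dz": -0.87, "rx": 0, "ry": 0, "rz": -0.54, "jaw": 5}, {"dx": 0, "dy": 0, "dz": -0.94, "rx": 0, "ry": 0, "rz": -0.6, "jaw": 5}, {"dx": 0, "dy": 0, "dz": -0.94, "rx": 0, "ry": 0, "rz": -0.6, "jaw": 5}])

```text
time: 21.42
tool_pos: [0.6079, -0.0185, 0.1444]
orientation: [0.615, 0.789, -0.0, -0.0]
contact_force: [-0.2, -0.3, 0.9]
opening: 0.0064
```

```bash
python3 -c "
from h import *
feel(2,'pics/w19.png')"
```

```text
t 21.52 tcp [607.88 -18.5  144.42] a 103.87 q [-0.03   0.464  0.099  1.206 -0.    -0.273] F [ 0.44 -0.09  0.18] T [-0.001 -0.084  0.155] op 6.16
F [ 0.42 -0.2   1.2 ] T [-0.011 -0.081  0.146]
out,lat(29deg) [0.29 0.27] Fxy est world [ 0.32 -0.04  0.  ] tool [-0.12  0.3  -0.  ] Ftool [-0.3   0.36 -1.2 ]
```

Emit:
send_rows(targets=[{"dx": 0, "dy": 0, "dz": -0.15, "rx": 0, "ry": 0, "rz": -0.06, "jaw": 5}, {"dx": 0, "dy": 0, "dz": -0.25, "rx": 0, "ry": 0, "rz": -0.15, "jaw": 5}, {"dx": 0, "dy": 0, "dz": -0.35, "rx": 0, "ry": 0, "rz": -0.25, "jaw": 5}, {"dx": 0, "dy": 0, "dz": -0.45, "rx": 0, "ry": 0, "rz": -0.35, "jaw": 5}, {"dx": 0, "dy": 0, "dz": -0.54, "rx": 0, "ry": 0, "rz": -0.45, "jaw": 5}, {"dx": 0, "dy": 0, "dz": -0.64, "rx": 0, "ry": 0, "rz": -0.55, "jaw": 5}, {"dx": 0, "dy": 0, "dz": -0.74, "rx": 0, "ry": 0, "rz": -0.65, "jaw": 5}, {"dx": 0, "dy": 0, "dz": -0.83, "rx": 0, "ry": 0, "rz": -0.75, "jaw": 5}, {"dx": 0, "dy": 0, "dz": -0.9, "rx": 0, "ry": 0, "rz": -0.8, "jaw": 5}, {"dx": 0, "dy": 0, "dz": -0.9, "rx": 0, "ry": 0, "rz": -0.8, "jaw": 5}])

```text
time: 22.35
tool_pos: [0.6078, -0.0185, 0.1452]
orientation: [0.26, 0.966, -0.0, -0.0]
contact_force: [-0.1, 0.7, -0.2]
opening: 0.0062
```

```bash
python3 -c "
from h import *
feel(2,'pics/w20.png')"
```

```text
t 22.45 tcp [607.8  -18.51 145.24] a 149.63 q [-0.03   0.463  0.1    1.208  0.    -1.071] F [-0.62 -0.65 -1.75] T [ 0.029 -0.063  0.076] op 6.47
F [-0.14  0.05 -0.98] T [ 0.005 -0.108  0.079]
out,lat(29deg) [0.04 0.14] Fxy est world [0.43 0.02 0.  ] tool [-0.36  0.24 -0.  ] Ftool [ 0.14 -0.03  0.98]
```

Emit:
send_rows(targets=[{"dx": 0, "dy": 0, "dz": 0, "rx": 0, "ry": 0, "rz": 0, "jaw": 8}, {"dx": 0, "dy": 0, "dz": 0, "rx": 0, "ry": 0, "rz": 0, "jaw": 14}, {"dx": 0, "dy": 0, "dz": 0, "rx": 0, "ry": 0, "rz": 0, "jaw": 20}, {"dx": 0, "dy": 0, "dz": 0, "rx": 0, "ry": 0, "rz": 0, "jaw": 22}, {"dx": 0, "dy": 0, "dz": -12, "rx": 0, "ry": 0, "rz": 0, "jaw": 22}, {"dx": 0, "dy": 0, "dz": -26, "rx": 0, "ry": 0, "rz": 0, "jaw": 22}, {"dx": 0, "dy": 0, "dz": -38, "rx": 0, "ry": 0, "rz": 0, "jaw": 22}, {"dx": 13, "dy": 7.5, "dz": -38, "rx": 0, "ry": 0, "rz": 0, "jaw": 10}, {"dx": 28, "dy": 16.5, "dz": -38, "rx": 0, "ry": 0, "rz": 0, "jaw": 0}, {"dx": 38.7, "dy": 23, "dz": -38, "rx": 0, "ry": 0, "rz": 0, "jaw": 0}])

```text
time: 23.28
tool_pos: [0.5856, 0.0215, 0.1836]
orientation: [0.261, 0.965, 0.0, 0.0]
contact_force: [-0.6, 1.4, -0.4]
opening: -0.0002
```

```bash
python3 -c "
from h import *
feel(1,'pics/w21.png'); f=r.grab_frame('scene');cv2.imwrite('pics/s21.png',cv2.resize(f[170:320,250:430,::-1],None,fx=4,fy=4,interpolation=cv2.INTER_CUBIC))"
```

```text
t 23.33 tcp [584.73  23.23 183.6 ] a 149.88 q [ 3.900e-02  4.020e-01  1.040e-01  1.273e+00  1.000e-03 -1.006e+00] F [1.84 3.03 0.69] T [ 0.153 -0.09   0.016] op -0.02
F [1.84 3.03 0.69] T [ 0.153 -0.09   0.016]
out,lat(29deg) [-1.06  1.85] Fxy est world [0.36 0.61 0.  ] tool [-0.    0.71  0.  ] Ftool [-0.07  3.55 -0.69]
```

View pics/w21.png

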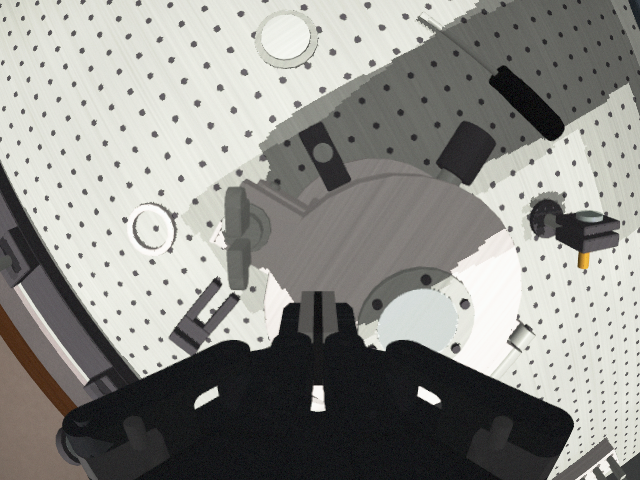

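View pics/s21.png

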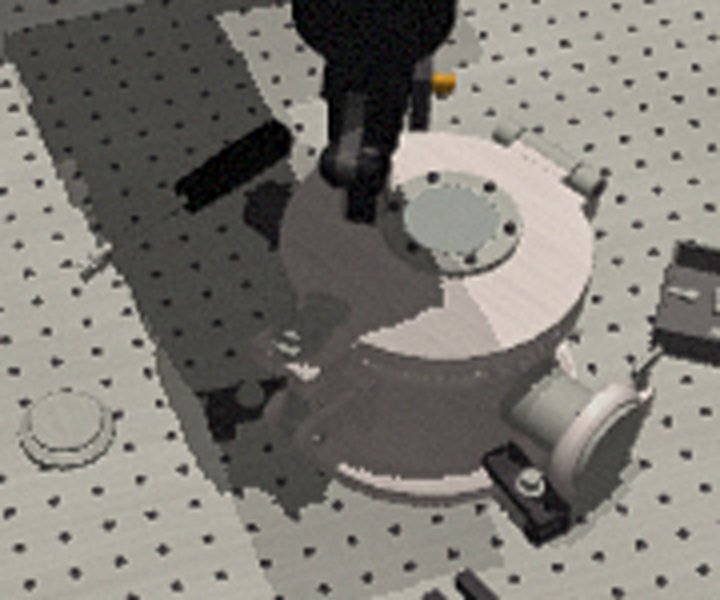

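Emit:
send_rows(targets=[{"dx": 0, "dy": 0, "dz": 12, "rx": 0, "ry": 0, "rz": 0, "jaw": 0}, {"dx": 0, "dy": 0, "dz": 25, "rx": 0, "ry": 0, "rz": 0, "jaw": 0}, {"dx": 0, "dy": 0, "dz": 37, "rx": 0, "ry": 0, "rz": 0, "jaw": 0}, {"dx": -4.3, "dy": -2.5, "dz": 37, "rx": 0, "ry": 0, "rz": 0, "jaw": 0}, {"dx": -8.6, "dy": -5.1, "dz": 37, "rx": 0, "ry": 0, "rz": 0, "jaw": 0}, {"dx": -12, "dy": -7.1, "dz": 37, "rx": 0, "ry": 0, "rz": 0, "jaw": 0}, {"dx": -15.5, "dy": -9.2, "dz": 37, "rx": 0, "ry": 0, "rz": 0, "jaw": 0}, {"dx": -19, "dy": -11.2, "dz": 37, "rx": 0, "ry": 0, "rz": 0, "jaw": 0}, {"dx": -22.4, "dy": -13.3, "dz": 37, "rx": 0, "ry": 0, "rz": 0, "jaw": 0}, {"dx": -25.8, "dy": -15.3, "dz": 37, "rx": 0, "ry": 0, "rz": 0, "jaw": 0}])

```text
time: 24.22
tool_pos: [0.6009, -0.0059, 0.1467]
orientation: [0.26, 0.966, 0.0, 0.0]
contact_force: [-1.7, 0.1, 0.0]
opening: -0.0002
```

```bash
python3 -c "
from h import *
feel(2,'pics/w22.png')"
```

```text
t 24.32 tcp [600.91  -5.98 146.46] a 149.80 q [-0.01   0.448  0.079  1.202 -0.    -1.054] F [ 0.03 -0.68  0.13] T [-0.033  0.024  0.014] op 0.16
F [-0.33 -0.82 -0.16] T [-0.029  0.018  0.011]
out,lat(29deg) [ 0.31 -0.4 ] Fxy est world [-0.07 -0.12  0.  ] tool [ 0.   -0.14  0.  ] Ftool [-0.12 -0.87  0.16]
```

View pics/w22.png

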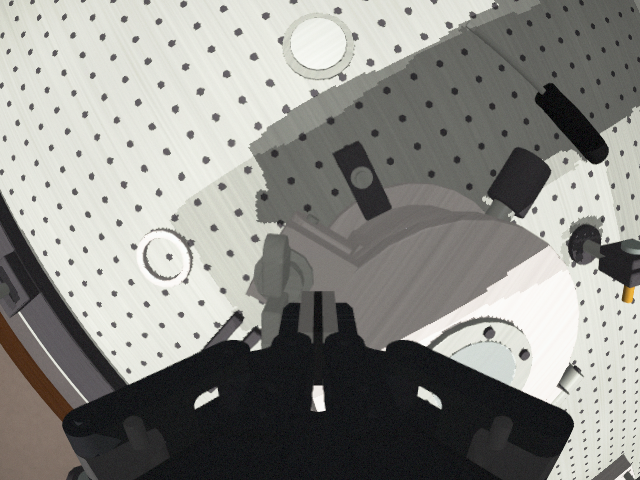

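Emit:
send_rows(targets=[{"dx": -2, "dy": -1.2, "dz": 0, "rx": 0, "ry": 0, "rz": 0, "jaw": 0}, {"dx": -4, "dy": -2.4, "dz": 0, "rx": 0, "ry": 0, "rz": 0, "jaw": 0}, {"dx": -6, "dy": -3.6, "dz": 0, "rx": 0, "ry": 0, "rz": 0, "jaw": 0}, {"dx": -8, "dy": -4.8, "dz": 0, "rx": 0, "ry": 0, "rz": 0, "jaw": 0}, {"dx": -10, "dy": -6, "dz": 0, "rx": 0, "ry": 0, "rz": 0, "jaw": 0}, {"dx": -12, "dy": -7.1, "dz": 0, "rx": 0, "ry": 0, "rz": 0, "jaw": 0}, {"dx": -14, "dy": -8.3, "dz": 0, "rx": 0, "ry": 0, "rz": 0, "jaw": 0}, {"dx": -16, "dy": -9.5, "dz": 0, "rx": 0, "ry": 0, "rz": 0, "jaw": 0}, {"dx": -18, "dy": -10.7, "dz": 0, "rx": 0, "ry": 0, "rz": 0, "jaw": 0}, {"dx": -20, "dy": -11.9, "dz": 0, "rx": 0, "ry": 0, "rz": 0, "jaw": 0}])

```text
time: 25.15
tool_pos: [0.6121, -0.0259, 0.1464]
orientation: [0.26, 0.966, 0.0, 0.0]
contact_force: [-0.1, 0.3, 0.6]
opening: 0.0002
```

```bash
python3 -c "
from h import *
feel(2,'pics/w23.png')"
```

```text
t 25.25 tcp [612.06 -26.06 146.35] a 149.81 q [-0.043  0.472  0.117  1.215 -0.    -1.086] F [ 0.12 -0.04 -0.67] T [-0.059  0.04   0.008] op -0.16
F [-0.55 -0.09 -0.17] T [-0.07   0.001  0.004]
out,lat(29deg) [ 0.03 -0.33] Fxy est world [-0.   -0.28  0.  ] tool [-0.14 -0.24  0.  ] Ftool [ 0.43 -0.35  0.17]
```

View pics/w23.png

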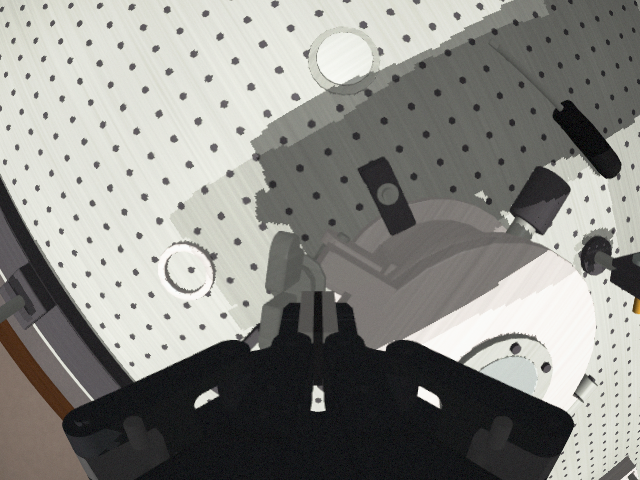

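Emit:
send_rows(targets=[{"dx": -3, "dy": -1.8, "dz": 0, "rx": 0, "ry": 0, "rz": 0, "jaw": 0}, {"dx": -6, "dy": -3.6, "dz": 0, "rx": 0, "ry": 0, "rz": 0, "jaw": 0}, {"dx": -9, "dy": -5.4, "dz": 0, "rx": 0, "ry": 0, "rz": 0, "jaw": 0}, {"dx": -12, "dy": -7.1, "dz": 0, "rx": 0, "ry": 0, "rz": 0, "jaw": 0}, {"dx": -15, "dy": -8.9, "dz": 0, "rx": 0, "ry": 0, "rz": 0, "jaw": 0}, {"dx": -18, "dy": -10.7, "dz": 0, "rx": 0, "ry": 0, "rz": 0, "jaw": 0}, {"dx": -21, "dy": -12.5, "dz": 0, "rx": 0, "ry": 0, "rz": 0, "jaw": 0}, {"dx": -24, "dy": -14.3, "dz": 0, "rx": 0, "ry": 0, "rz": 0, "jaw": 0}, {"dx": -27, "dy": -16, "dz": 0, "rx": 0, "ry": 0, "rz": 0, "jaw": 0}, {"dx": -30, "dy": -17.8, "dz": 0, "rx": 0, "ry": 0, "rz": 0, "jaw": 0}])

```text
time: 26.08
tool_pos: [0.6291, -0.0565, 0.1464]
orientation: [0.26, 0.966, -0.0, 0.0]
contact_force: [-0.4, 0.2, -0.7]
opening: 0.0001
```

```bash
python3 -c "
from h import *
feel(2,'pics/w24.png')"
```

```text
t 26.18 tcp [629.1  -56.66 146.32] a 149.80 q [-0.09   0.513  0.181  1.239 -0.    -1.134] F [ 0.51 -0.44  0.99] T [ 0.025 -0.016  0.016] op 0.02
F [-0.16 -0.14  0.04] T [ 0.016 -0.015  0.028]
out,lat(29deg) [ 0.01 -0.06] Fxy est world [0.06 0.06 0.  ] tool [-0.02  0.08 -0.  ] Ftool [ 0.07 -0.2  -0.04]
```

View pics/w24.png

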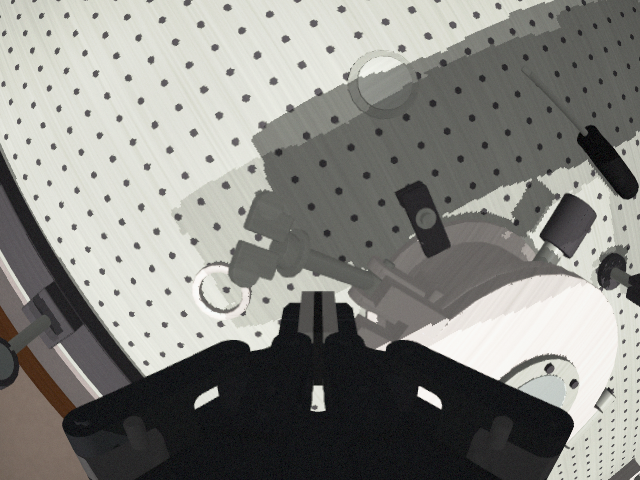

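Emit:
send_rows(targets=[{"dx": 0, "dy": 0, "dz": -5, "rx": 0, "ry": 0, "rz": -0.1, "jaw": 10}, {"dx": 6, "dy": 3.5, "dz": -10, "rx": 0, "ry": 0, "rz": -0.21, "jaw": 30}, {"dx": 12, "dy": 7, "dz": -14, "rx": 0, "ry": 0, "rz": -0.32, "jaw": 50}, {"dx": 18, "dy": 10.5, "dz": -14, "rx": 0, "ry": 0, "rz": -0.43, "jaw": 75}, {"dx": 24, "dy": 14, "dz": -14, "rx": 0, "ry": 0, "rz": -0.54, "jaw": 80}, {"dx": 30, "dy": 17.5, "dz": -14, "rx": 0, "ry": 0, "rz": -0.65, "jaw": 80}, {"dx": 35, "dy": 20.5, "dz": -12, "rx": 0, "ry": 0, "rz": -0.76, "jaw": 80}, {"dx": 39.5, "dy": 23.3, "dz": -9, "rx": 0, "ry": 0, "rz": -0.87, "jaw": 80}, {"dx": 39.5, "dy": 23.3, "dz": -6, "rx": 0, "ry": 0, "rz": -0.98, "jaw": 80}, {"dx": 39.5, "dy": 23.3, "dz": -4, "rx": 0, "ry": 0, "rz": -1.033, "jaw": 80}])

```text
time: 27.02
tool_pos: [0.6062, -0.0158, 0.1502]
orientation: [-0.254, 0.967, 0.0, -0.0]
contact_force: [-0.9, -0.3, -0.7]
opening: 0.0801
```

```bash
python3 -c "
from h import *
feel(2,'pics/w25.png'); goto([.6067,-.0167,.100],209)"
```

```text
t 27.12 tcp [606.2  -15.99 150.15] a -150.92 q [-0.026  0.458  0.105  1.218  0.    -2.105] F [-0.81 -0.39 -0.52] T [-0.029 -0.046 -0.006] op 80.04
F [-0.57 -0.46 -0.72] T [ 0.005 -0.043 -0.007]
out,lat(29deg) [ 0.09 -0.28] Fxy est world [0.17 0.02 0.  ] tool [-0.16 -0.06 -0.  ] Ftool [ 0.72 -0.12  0.72]
delta [-0.11 -0.88 50.15] rot [ 0.0003 -0.0004  0.0015]
```

View pics/w25.png

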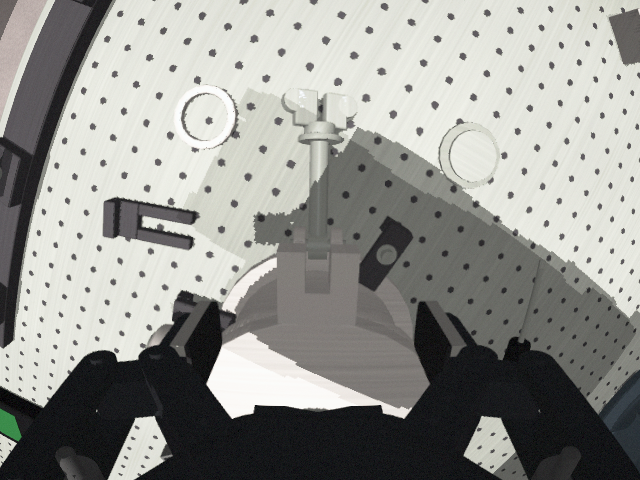

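Emit:
send_rows(targets=[{"dx": 0, "dy": -0.9, "dz": 10, "rx": 0, "ry": 0, "rz": 0, "jaw": 75}, {"dx": 0, "dy": -0.9, "dz": 20, "rx": 0, "ry": 0, "rz": 0, "jaw": 70}, {"dx": 0, "dy": -0.9, "dz": 30, "rx": 0, "ry": 0, "rz": 0, "jaw": 65}, {"dx": 0, "dy": -0.9, "dz": 40, "rx": 0, "ry": 0, "rz": 0, "jaw": 60}, {"dx": 0, "dy": -0.9, "dz": 47, "rx": 0, "ry": 0, "rz": 0, "jaw": 55}, {"dx": 0, "dy": -0.9, "dz": 50, "rx": 0, "ry": 0, "rz": 0, "jaw": 50}, {"dx": 0, "dy": -0.9, "dz": 50, "rx": 0, "ry": 0, "rz": 0, "jaw": 46}, {"dx": 0, "dy": -0.9, "dz": 50, "rx": 0, "ry": 0, "rz": 0, "jaw": 43}, {"dx": 0, "dy": -0.9, "dz": 50, "rx": 0, "ry": 0, "rz": 0, "jaw": 41}, {"dx": 0, "dy": -0.9, "dz": 50, "rx": 0, "ry": 0, "rz": 0, "jaw": 40}])

```text
time: 27.95
tool_pos: [0.6071, -0.0171, 0.1009]
orientation: [-0.25, 0.968, -0.0, 0.0]
contact_force: [-1.3, -0.2, 1.3]
opening: 0.0399
```

```bash
python3 -c "
from h import *
feel(2,'pics/w26.png')"
```

```text
t 28.05 tcp [607.1  -17.06 100.92] a -150.99 q [-0.028  0.484  0.018  1.104 -0.    -2.105] F [-1.51 -0.7   3.88] T [-0.206  0.414 -0.069] op 39.83
F [-1.58 -1.21  3.23] T [-0.181  0.358 -0.097]
out,lat(29deg) [ 0.11 -1.78] Fxy est world [-1.43 -0.72  0.  ] tool [ 1.6   0.06 -0.  ] Ftool [ 1.96 -0.29 -3.23]
```

View pics/w26.png

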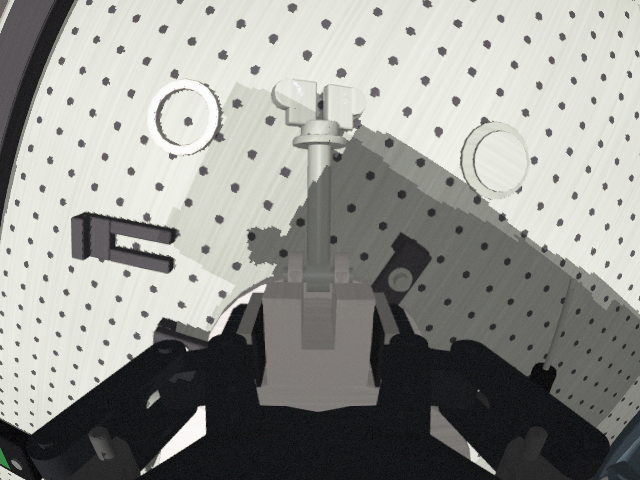

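```bash
python3 -c "
import numpy as np
for p in [.01,.025,.03,.05,.06,.075,.09,.1,.12,.125,.15,.18,.2,.21,.24,.27,.3]:
  c,s=np.cos(p),np.sin(p); print(p,round(202.5-202.5*c-16.1*s,2),round(-16.1-202.5*s+16.1*c,2))"
```

```text
0.01 -0.15 -2.03
0.025 -0.34 -5.07
0.03 -0.39 -6.08
0.05 -0.55 -10.14
0.06 -0.6 -12.17
0.075 -0.64 -15.22
0.09 -0.63 -18.27
0.1 -0.6 -20.3
0.12 -0.47 -24.36
0.125 -0.43 -25.37
0.15 -0.13 -30.44
0.18 0.39 -36.51
0.2 0.84 -40.55
0.21 1.09 -42.57
0.24 1.98 -48.6
0.27 3.04 -54.6
0.3 4.29 -60.56
```

Emit:
send_rows(targets=[{"dx": 0, "dy": 0, "dz": 0, "rx": 0, "ry": 0, "rz": 0, "jaw": 38}, {"dx": 0, "dy": 0, "dz": 0, "rx": 0, "ry": 0, "rz": 0, "jaw": 34}, {"dx": 0, "dy": 0, "dz": 0, "rx": 0, "ry": 0, "rz": 0, "jaw": 30}, {"dx": 0, "dy": -0.1, "dz": -2, "rx": 0.01, "ry": 0, "rz": 0, "jaw": 30}, {"dx": 0, "dy": -0.3, "dz": -5.1, "rx": 0.025, "ry": 0, "rz": 0, "jaw": 30}, {"dx": 0, "dy": -0.5, "dz": -10.1, "rx": 0.05, "ry": 0, "rz": 0, "jaw": 30}, {"dx": 0, "dy": -0.6, "dz": -15.2, "rx": 0.075, "ry": 0, "rz": 0, "jaw": 30}, {"dx": 0, "dy": -0.6, "dz": -20.3, "rx": 0.1, "ry": 0, "rz": 0, "jaw": 30}, {"dx": 0, "dy": -0.4, "dz": -25.4, "rx": 0.125, "ry": 0, "rz": 0, "jaw": 30}, {"dx": 0, "dy": -0.1, "dz": -30.4, "rx": 0.15, "ry": 0, "rz": 0, "jaw": 30}])

```text
time: 28.88
tool_pos: [0.6071, -0.0172, 0.1316]
orientation: [-0.25, 0.965, -0.074, 0.019]
contact_force: [5.0, -2.0, -6.8]
opening: 0.0389
```

```bash
python3 -c "
from h import *
feel(2,'pics/w27.png'); s=r.state(); Rt,_=ori(s); print(Rt.round(3), 'F tool',Rt.T@s['contact_force'])
f=r.grab_frame('scene');cv2.imwrite('pics/s27.png',cv2.resize(f[120:330,210:450,::-1],None,fx=3,fy=2.8,interpolation=cv2.INTER_CUBIC))"
```

```text
t 28.98 tcp [607.14 -17.08 132.35] a -150.96 q [ 0.043  0.402 -0.037  1.061 -0.137 -2.039] F [ 1.28 -4.2   2.66] T [-0.968  0.211 -0.612] op 39.18
F [ 2.91 -6.2   0.18] T [-1.278 -0.106 -0.57 ]
out,lat(29deg) [ 5.76 -1.28] Fxy est world [ 0.42 -5.11  0.  ] tool [ 2.11 -4.62  0.72] Ftool [ 0.46 -6.78  0.87]
[[-0.874 -0.48   0.075]
 [-0.485  0.864 -0.134]
 [-0.001 -0.154 -0.988]] F tool [ 0.91746233 -4.65054956 -1.96703818]
```

View pics/s27.png

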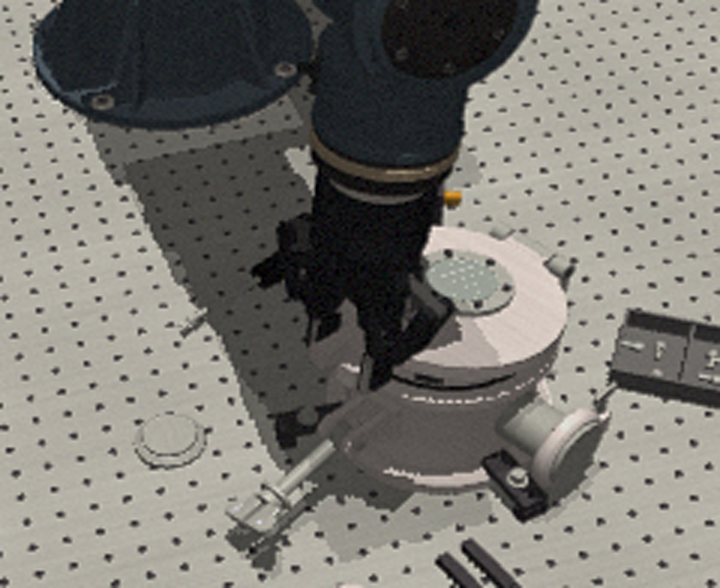

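View pics/w27.png

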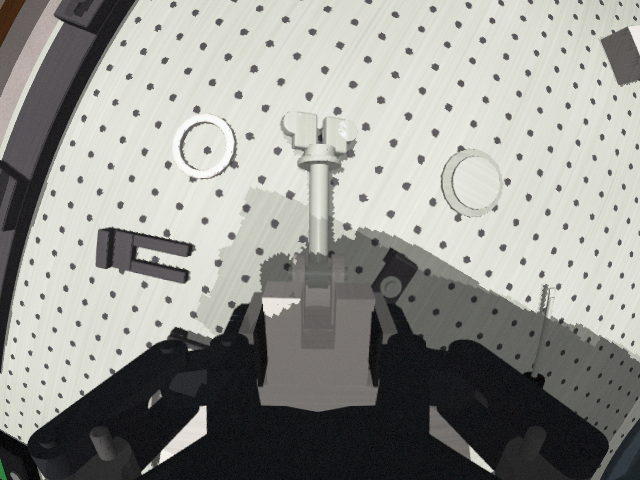

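Emit:
send_rows(targets=[{"dx": 0, "dy": -0.7, "dz": -5.1, "rx": 0.025, "ry": 0, "rz": 0, "jaw": 30}, {"dx": 0, "dy": -0.9, "dz": -10.1, "rx": 0.05, "ry": 0, "rz": 0, "jaw": 30}, {"dx": 0, "dy": -1, "dz": -15.2, "rx": 0.075, "ry": 0, "rz": 0, "jaw": 30}, {"dx": 0, "dy": -1, "dz": -20.3, "rx": 0.1, "ry": 0, "rz": 0, "jaw": 30}, {"dx": 0, "dy": -0.8, "dz": -25.4, "rx": 0.125, "ry": 0, "rz": 0, "jaw": 30}, {"dx": 0, "dy": -0.5, "dz": -30.4, "rx": 0.15, "ry": 0, "rz": 0, "jaw": 30}, {"dx": 0, "dy": 0, "dz": -36.5, "rx": 0.18, "ry": 0, "rz": 0, "jaw": 30}, {"dx": 0, "dy": 0.7, "dz": -42.6, "rx": 0.21, "ry": 0, "rz": 0, "jaw": 30}, {"dx": 0, "dy": 1.6, "dz": -48.6, "rx": 0.24, "ry": 0, "rz": 0, "jaw": 30}, {"dx": 0, "dy": 2.6, "dz": -54.6, "rx": 0.27, "ry": 0, "rz": 0, "jaw": 30}])

```text
time: 29.87
tool_pos: [0.6018, -0.0073, 0.185]
orientation: [-0.245, 0.947, -0.203, 0.053]
contact_force: [7.7, 0.4, -6.6]
opening: 0.0388
```

```bash
python3 -c "
from h import *
feel(2,'pics/w28.png'); s=r.state(); Rt,_=ori(s); print('tilt',np.arccos(-Rt[2,2]))"
```

```text
t 29.97 tcp [601.77  -7.05 185.6 ] a -150.92 q [ 0.194  0.298 -0.113  1.021 -0.401 -1.912] F [ 2.4  -1.33  2.39] T [-0.557  0.482 -0.65 ] op 38.86
F [ 3.4  -2.54  3.16] T [-0.772  0.241 -0.586]
out,lat(29deg) [ 3.05 -0.3 ] Fxy est world [-0.96 -3.09  0.  ] tool [ 2.34 -2.03  0.91] Ftool [-1.74 -4.83 -1.29]
tilt 0.42270428894657147
```

Going well; continue by 0.27 rad.

Emit:
send_rows(targets=[{"dx": 0, "dy": -0.7, "dz": -5.1, "rx": 0.025, "ry": 0, "rz": 0, "jaw": 30}, {"dx": 0, "dy": -0.9, "dz": -10.1, "rx": 0.05, "ry": 0, "rz": 0, "jaw": 30}, {"dx": 0, "dy": -1, "dz": -15.2, "rx": 0.075, "ry": 0, "rz": 0, "jaw": 30}, {"dx": 0, "dy": -1, "dz": -20.3, "rx": 0.1, "ry": 0, "rz": 0, "jaw": 30}, {"dx": 0, "dy": -0.8, "dz": -25.4, "rx": 0.125, "ry": 0, "rz": 0, "jaw": 30}, {"dx": 0, "dy": -0.5, "dz": -30.4, "rx": 0.15, "ry": 0, "rz": 0, "jaw": 30}, {"dx": 0, "dy": 0, "dz": -36.5, "rx": 0.18, "ry": 0, "rz": 0, "jaw": 30}, {"dx": 0, "dy": 0.7, "dz": -42.6, "rx": 0.21, "ry": 0, "rz": 0, "jaw": 30}, {"dx": 0, "dy": 1.6, "dz": -48.6, "rx": 0.24, "ry": 0, "rz": 0, "jaw": 30}, {"dx": 0, "dy": 2.6, "dz": -54.6, "rx": 0.27, "ry": 0, "rz": 0, "jaw": 30}])

```text
time: 30.8
tool_pos: [0.5901, 0.0145, 0.2333]
orientation: [-0.236, 0.911, -0.327, 0.085]
contact_force: [11.1, 4.3, -7.3]
opening: 0.0386
```

```bash
python3 -c "
from h import *
feel(2,'pics/w29.png'); s=r.state(); Rt,_=ori(s); print('tilt',np.arccos(-Rt[2,2]))
f=r.grab_frame('scene');cv2.imwrite('pics/s29.png',cv2.resize(f[120:330,210:450,::-1],None,fx=3,fy=2.8,interpolation=cv2.INTER_CUBIC))"
```

```text
t 30.90 tcp [590.01  14.89 233.69] a -150.90 q [ 0.369  0.26  -0.154  1.042 -0.683 -1.75 ] F [4.79 4.8  1.01] T [ 0.411  0.651 -0.292] op 38.87
F [5.86 3.83 2.75] T [ 0.102  0.391 -0.183]
out,lat(29deg) [-0.81  2.9 ] Fxy est world [-1.56  0.41  0.  ] tool [ 1.17  0.86 -0.71] Ftool [-6.98 -1.37 -2.44]
tilt 0.6909684510641463
```

View pics/s29.png

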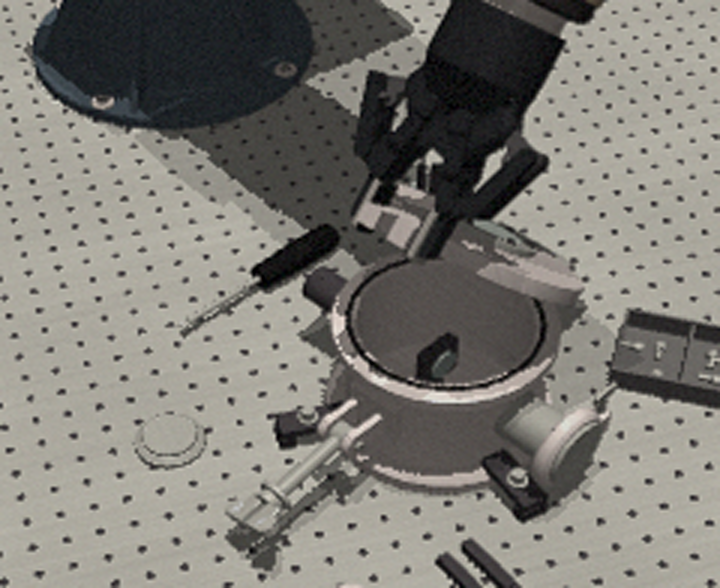

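View pics/w29.png

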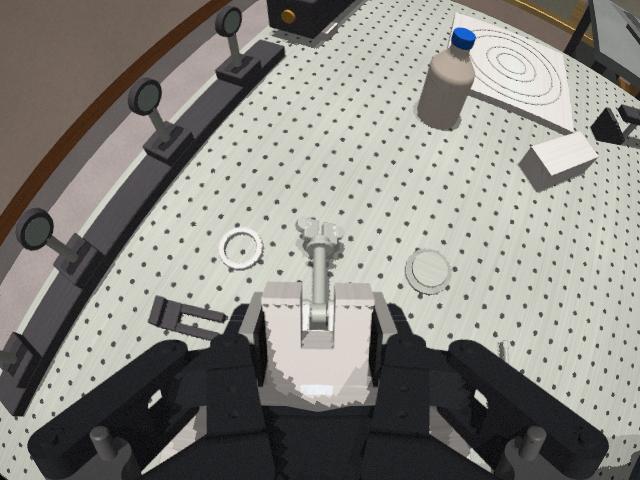

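Emit:
send_rows(targets=[{"dx": -0.1, "dy": -0.4, "dz": -5.1, "rx": 0.025, "ry": 0, "rz": 0, "jaw": 30}, {"dx": -0.2, "dy": -0.6, "dz": -10.1, "rx": 0.05, "ry": 0, "rz": 0, "jaw": 30}, {"dx": -0.3, "dy": -0.7, "dz": -15.2, "rx": 0.075, "ry": 0, "rz": 0, "jaw": 30}, {"dx": -0.3, "dy": -0.7, "dz": -20.3, "rx": 0.1, "ry": 0, "rz": 0, "jaw": 30}, {"dx": -0.3, "dy": -0.5, "dz": -25.4, "rx": 0.125, "ry": 0, "rz": 0, "jaw": 30}, {"dx": -0.3, "dy": -0.2, "dz": -30.4, "rx": 0.15, "ry": 0, "rz": 0, "jaw": 30}, {"dx": -0.3, "dy": 0.3, "dz": -36.5, "rx": 0.18, "ry": 0, "rz": 0, "jaw": 30}, {"dx": -0.3, "dy": 1, "dz": -42.6, "rx": 0.21, "ry": 0, "rz": 0, "jaw": 30}, {"dx": -0.3, "dy": 1, "dz": -42.6, "rx": 0.21, "ry": 0, "rz": 0, "jaw": 30}, {"dx": -0.3, "dy": 1, "dz": -42.6, "rx": 0.21, "ry": 0, "rz": 0, "jaw": 30}])

```text
time: 31.78
tool_pos: [0.5769, 0.0395, 0.2656]
orientation: [-0.226, 0.872, -0.421, 0.11]
contact_force: [5.9, 8.0, -0.7]
opening: 0.0386
```

```bash
python3 -c "
from h import *
feel(2,'pics/w30.png'); s=r.state(); Rt,_=ori(s); print('tilt',np.arccos(-Rt[2,2]))"
```

```text
t 31.88 tcp [576.94  39.38 265.51] a -150.93 q [ 0.509  0.291 -0.149  1.132 -0.899 -1.568] F [ 6.91  9.52 -1.76] T [1.473 0.258 0.599] op 39.07
F [ 7.02  9.13 -1.63] T [1.479 0.278 0.588]
out,lat(29deg) [-5.15  6.23] Fxy est world [-1.11  5.92  0.  ] tool [-1.9   3.56 -4.47] Ftool [-10.57   4.14  -2.55]
tilt 0.8985344596607631
```

Emit:
send_rows(targets=[{"dx": -0.5, "dy": 0.2, "dz": 0, "rx": 0, "ry": 0, "rz": 0, "jaw": 40}, {"dx": -0.5, "dy": 0.2, "dz": 0, "rx": 0, "ry": 0, "rz": 0, "jaw": 50}, {"dx": -0.5, "dy": 0.2, "dz": 0, "rx": 0, "ry": 0, "rz": 0, "jaw": 62}, {"dx": -0.5, "dy": 0.2, "dz": 0, "rx": 0, "ry": 0, "rz": 0, "jaw": 72}, {"dx": -0.5, "dy": 0.2, "dz": 0, "rx": 0, "ry": 0, "rz": 0, "jaw": 76}, {"dx": -0.5, "dy": 0.2, "dz": -8, "rx": 0, "ry": 0, "rz": 0, "jaw": 76}, {"dx": -0.5, "dy": 0.2, "dz": -20, "rx": 0, "ry": 0, "rz": 0, "jaw": 76}, {"dx": -0.5, "dy": 0.2, "dz": -40, "rx": 0, "ry": 0, "rz": 0, "jaw": 76}, {"dx": -0.5, "dy": 0.2, "dz": -60, "rx": 0, "ry": 0, "rz": 0, "jaw": 76}, {"dx": -0.5, "dy": 0.2, "dz": -80, "rx": 0, "ry": 0, "rz": 0, "jaw": 76}])

```text
time: 32.72
tool_pos: [0.546, 0.0938, 0.3156]
orientation: [-0.225, 0.872, -0.421, 0.109]
contact_force: [0.4, 1.1, -0.6]
opening: 0.0758
```

```bash
python3 -c "
from h import *
feel(2,'pics/w31.png')
f=r.grab_frame('scene');cv2.imwrite('pics/s31.png',f[:,:,::-1])
cv2.imwrite('pics/s31z.png',cv2.resize(f[120:330,210:450,::-1],None,fx=3,fy=2.8,interpolation=cv2.INTER_CUBIC))"
```

```text
t 32.82 tcp [546.52  95.25 316.4 ] a -150.88 q [ 0.631  0.321  0.019  1.419 -0.891 -1.375] F [ 0.49  0.15 -1.49] T [0.645 0.354 0.029] op 75.94
F [-1.58  1.03  0.23] T [ 0.621  0.341 -0.025]
out,lat(29deg) [-2.25 -0.44] Fxy est world [-1.36  2.48  0.  ] tool [-0.02  1.76 -2.22] Ftool [ 0.88  0.86 -1.45]
```

View pics/s31z.png

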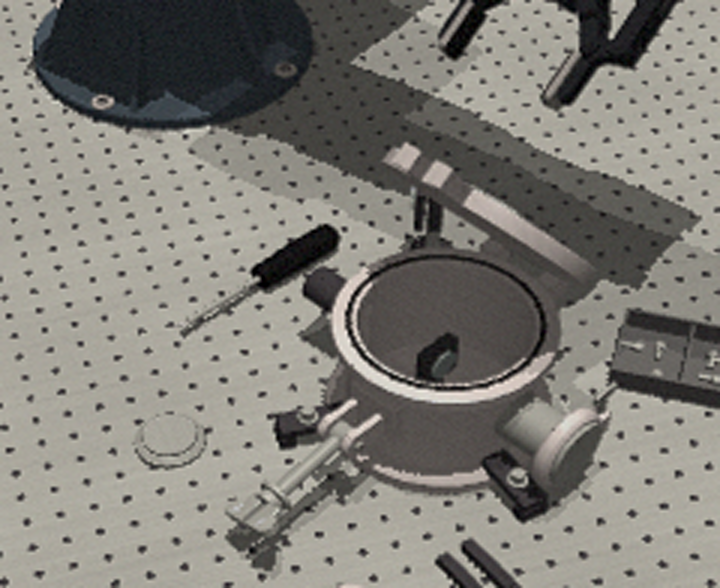

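View pics/w31.png

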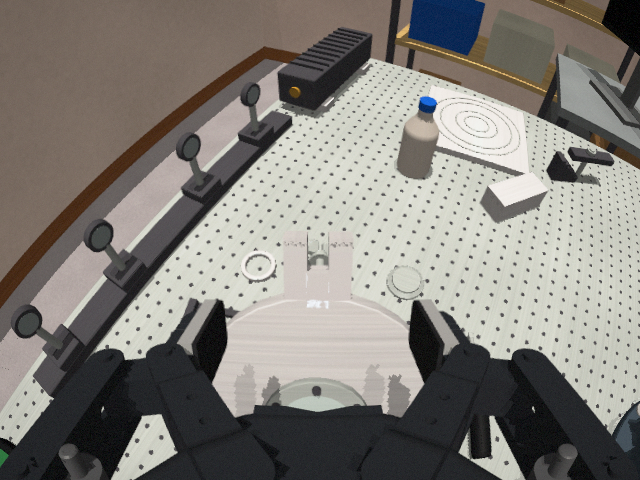

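```bash
python3 -c "
from h import *
H=np.array([.6077-.485*.204,-.0184+.875*.204,.117])
for p in (.7,.8,.9,1.0):
  P=H+.222*np.array([.485*np.cos(p),-.875*np.cos(p),np.sin(p)])
  q=proj('scene',P); print(p,((q-[210,120])*[3,2.8]).round(0))
s=st(); r.close_job()
"
```

```text
0.7 [383. 220.]
0.8 [400. 191.]
0.9 [419. 162.]
1.0 [439. 135.]
t 32.87 tcp [546.78  94.42 315.33] a -150.90 q [ 0.629  0.321  0.016  1.416 -0.891 -1.377] F [-0.51 -1.12 -0.56] T [ 0.616  0.368 -0.019] op 76.11
the job is handed in; nothing more can be done
```

The chamber is open and the job was handed in at 32.9 s of the 72 s allowed. I don't have a verdict, because handing in doesn't report one.

- **Nut:** I unscrewed it about 4.9 rad (4.7 mm of climb) over three grips, re-centring from the wrist force each time.
- **Force on the lug:** the contact between bolt and lug can't be read directly. The wrist force sideways peaked at about 5 N, near the end of the first grip, when the grip was roughly 1.2 mm off the nut's axis along the wings. By leverage that could have meant about 7 N at the lug, so that was the closest approach to the 8 N limit. By the third grip the sideways force was under 0.5 N.
- **Bolt:** I pushed it outward with the fingers shut until it fell. The pictures show it lying down and out of the lug.
- **Lid:** I lifted it by the pinched lug to about 0.9 rad. The tool's tilt was 0.90 rad before release. In the last scene picture the lug's tip lies where 0.9 rad predicts.
- **At hand-in:** the gripper was open and about 80 mm clear of the lid. Wrist force was near zero, with a leftover moment of about 0.6 N m that I put down to the tool's tilt. By eye, the bystanders in the last pictures had not moved; I didn't measure them.

**Disagreement:** the wrist-camera estimate of the nut along its wings was 1–2 mm off from what I felt, so I followed the force.

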